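# Finish the begun bead tray

## Task

One of the two covered bead trays has been begun: it already holds one wooden bead. Slide that tray's wire cover fully open, put every loose bead from the dish into its empty wells, one to a well, and leave the other tray empty. Finish with the covers of both trays slid fully shut, and do not disturb the paint bottle, the water cup or the brush.

Things in the scene. Friction and masses are not known exactly. Their poses are not given: they have to be found in the camera images.
- dish: plywood supply dish, an open tray 264 x 140 mm (x by y) with a lip 10 mm high and 4 mm thick, floor 4 mm above the table; fixed to the table; origin at the centre of its underside
- bead1: loose wooden bead that starts in the dish: a ball 28 mm in diameter with flat ends, 24 mm high end to end, about 15 g, with a dark string-hole mark on each end; origin at its centre (12 mm above what it stands on), z along its hole. 5 to 7 of the seven exist in a run; absent ones read None
- bead2: loose wooden bead that starts in the dish: a ball 28 mm in diameter with flat ends, 24 mm high end to end, about 15 g, with a dark string-hole mark on each end; origin at its centre (12 mm above what it stands on), z along its hole. 5 to 7 of the seven exist in a run; absent ones read None
- bead3: loose wooden bead that starts in the dish: a ball 28 mm in diameter with flat ends, 24 mm high end to end, about 15 g, with a dark string-hole mark on each end; origin at its centre (12 mm above what it stands on), z along its hole. 5 to 7 of the seven exist in a run; absent ones read None
- bead4: loose wooden bead that starts in the dish: a ball 28 mm in diameter with flat ends, 24 mm high end to end, about 15 g, with a dark string-hole mark on each end; origin at its centre (12 mm above what it stands on), z along its hole. 5 to 7 of the seven exist in a run; absent ones read None
- bead5: loose wooden bead that starts in the dish: a ball 28 mm in diameter with flat ends, 24 mm high end to end, about 15 g, with a dark string-hole mark on each end; origin at its centre (12 mm above what it stands on), z along its hole. 5 to 7 of the seven exist in a run; absent ones read None
- bead6: loose wooden bead that starts in the dish: a ball 28 mm in diameter with flat ends, 24 mm high end to end, about 15 g, with a dark string-hole mark on each end; origin at its centre (12 mm above what it stands on), z along its hole. 5 to 7 of the seven exist in a run; absent ones read None
- bead7: loose wooden bead that starts in the dish: a ball 28 mm in diameter with flat ends, 24 mm high end to end, about 15 g, with a dark string-hole mark on each end; origin at its centre (12 mm above what it stands on), z along its hole. 5 to 7 of the seven exist in a run; absent ones read None
- begun_a1: wooden bead just like the others; if present it starts in well 0 of tray_a under the cover, and so tray_a is the begun tray. Exactly one of the four begun_ beads exists in a run; the others read None. It counts as that tray's first bead and stays in the tray
- begun_a2: wooden bead just like the others; if present it starts in well 6 of tray_a under the cover, and so tray_a is the begun tray. Exactly one of the four begun_ beads exists in a run; the others read None. It counts as that tray's first bead and stays in the tray
- begun_b1: wooden bead just like the others; if present it starts in well 2 of tray_b under the cover, and so tray_b is the begun tray. Exactly one of the four begun_ beads exists in a run; the others read None. It counts as that tray's first bead and stays in the tray
- begun_b2: wooden bead just like the others; if present it starts in well 5 of tray_b under the cover, and so tray_b is the begun tray. Exactly one of the four begun_ beads exists in a run; the others read None. It counts as that tray's first bead and stays in the tray
- tray_a: white wooden tray, fixed: board 10 mm thick, 212 wide (y), x -50 to +182 mm. Eight round wells 34 wide, 6 deep (floor at z 4): 0,1,2,3 at x -28, y -84,-28,+28,+84; 4,5,6,7 at x +28, likewise; a bead standing in one has its centre at z 16. Side rails 14 high, 12 wide at y +-112. Origin: table level, middle of the wells; x points away from the robot, to where the open cover parks
- cover_a (a joint): slide of tray_a's wire cover (m): 0 = shut over the wells, 0.130 = fully open (moved along the tray's +x, front edge at x 80 mm, all wells clear). Starts 0 to 35 mm ajar, takes 2 N to slide, stays where left, has end stops. Dark wooden frame with thin steel wires 28 mm apart (no bead passes), 100 mm long, 232 wide, wires 46 mm above the table, sides 8 mm thick down to the rails, open ends
- cover_a_grip (a point): middle of the dark wooden grip bar on tray_a's cover, 64 mm above the table; bar 14 mm thick along the tray's x, 60 long along its y, top 74 mm above the table, 43 mm to the -x side of the cover's middle; pinch it from above across the 14 mm and move it along the tray's x
- tray_b: white wooden tray, fixed: board 10 mm thick, 212 wide (y), x -50 to +182 mm. Eight round wells 34 wide, 6 deep (floor at z 4): 0,1,2,3 at x -28, y -84,-28,+28,+84; 4,5,6,7 at x +28, likewise; a bead standing in one has its centre at z 16. Side rails 14 high, 12 wide at y +-112. Origin: table level, middle of the wells; x points away from the robot, to where the open cover parks
- cover_b (a joint): slide of tray_b's wire cover (m): 0 = shut over the wells, 0.130 = fully open (moved along the tray's +x, front edge at x 80 mm, all wells clear). Starts 0 to 35 mm ajar, takes 2 N to slide, stays where left, has end stops. Dark wooden frame with thin steel wires 28 mm apart (no bead passes), 100 mm long, 232 wide, wires 46 mm above the table, sides 8 mm thick down to the rails, open ends
- cover_b_grip (a point): middle of the dark wooden grip bar on tray_b's cover, 64 mm above the table; bar 14 mm thick along the tray's x, 60 long along its y, top 74 mm above the table, 43 mm to the -x side of the cover's middle; pinch it from above across the 14 mm and move it along the tray's x
- paint_bottle: bystander: paint bottle 42 mm wide, 115 mm high, beyond the dish; origin under its centre
- water_cup: bystander: clear open cup 72 mm wide, 85 mm high, beyond the dish; origin under its centre
- brush: bystander: paint brush 170 mm long lying beyond the tray on the left; origin under its middle
Things that resemble listed ones, but are neither listed nor needed, are in the scene too. Leave any turquoise look-alike of the bead6 alone. What is shaped like the bead7 but turquoise is not meant.

How it is judged:
By the outcome, as a careful person would: the job done as asked, in the order asked, and still so for the second after the job is handed in, with the robot touching nothing.
Of bead1, bead2, bead3, bead4, bead5, bead6, bead7 only 5 to 7 are there at a start; the rules pass over those that are not, and their reading is None.
Of begun_a1, begun_a2, begun_b1, begun_b2 only 1 to 1 are there at a start; the rules pass over those that are not, and their reading is None.
At some moment in a run one of bead1, bead2, bead3, bead4, bead5, bead6, bead7 may be knocked a few centimetres aside while the robot is not near it.
Once in a run the grip may slacken for a moment while it holds something.
It also fails if it takes over 208 s, if anything falls off the work surface, if the arm or the gripper's body presses on something with over 40 N, if the wrist force passes 120 N, or if a joint passes its speed limit or range.

## Robot

A 6-joint arm with a two-finger parallel gripper is mounted at the origin on the work surface. World frame = base frame: x ahead of the robot, y to its left, z up, the work surface at z = 0. Lengths are in m, angles in rad, forces in N, time in s.
With the tool pointing down it reaches from about 0.275 to 0.725 m from the base axis. Payload 5.6 kg.
Tool frame: the origin (TCP) lies at the very end of the fingers, on their centre line; the grasp point (between the pads) lies 19 mm behind it; z points along the fingers, y is the line along which they close (so a half turn about z gives the same grasp; the last joint's range is limited). The gripper opens to 85 mm and grips with 20 to 120 N. Pads are 22 mm wide; open, the fingers measure 114 mm over their backs; the gripper's body (76 mm by 85 mm) begins 54 mm behind the grasp point. The pads swing forward as they close: fully open they stand 13 mm farther back than shut.
Start: joints at [-1.003, 0.255, 0.108, 0, -1.424, -0.285], TCP at [0.153, -0.528, 0.231] pointing down, gripper open.
Joint ranges: [-2.95, 2.95], [-1.21, 1.97], [-1.09, 1.5], [-2.87, 1.71], [-2.94, -0.07], [-3.05, 3.05]. Speed limits (rad/s): [2.57, 2.57, 3.14, 3.14, 3.14, 3.14].

## Interface

Orientations are given as a unit quaternion [x, y, z, w].
In Python, from workcell import env, imaging gives the robot as it stands. The module is installed in compiled form; this text tells all that it offers.
- The arm moves only by the tool servo_tool, never from a script. Its argument "commands" is a list of rows, each an object of numbers: "dx", "dy", "dz": the shift along the tool's x, y, z as a fraction of full scale; "ax", "ay", "az": the turn, a rotation vector about the tool's x, y, z as a fraction of full scale; "jaw": the closure, from -1 (fully open) to 1 (shut). In form: [{"dx": .., "dy": .., "dz": .., "ax": .., "ay": .., "az": .., "jaw": ..}, ...]. A call has 1 to 5 rows; each row is the pose to reach, as a shift and turn from the pose commanded when the call began, along the tool's axes at that moment; what a row does not reach only later rows make up. Full scale, the value 1, is 150 mm for a shift and pi/4 rad for a turn. A row lasts 1/8 s, in which the tool goes at most 62.5 mm and 10.7 degrees, less where a joint would pass 70% of its speed; a pose out of reach is approached as far as the arm can. A call with a number of a shift or a turn outside -1 to 1 is refused whole. A call with a gripper value outside its range is refused whole. The fingers move at their own pace and stop on an object; "force" is the grip in N (left out, the last holds). Time passes only in rows, so rows that repeat a pose let the fingers close. It gives the time, the measured TCP pose, the force, the opening and the grip force at its end, in the units of the state.
- env.get_state(): the state, without advancing time (a new reading comes with each control period).
- imaging.snapshot(name): name is "side" or "top" or "wrist"; returns the picture (400x640x3 uint8, blue, green, red); there is no depth.
- imaging.camera_info(name): a dict with "vertical_fov" (degrees; the focal length in pixels is half the picture's height over the tangent of half this angle, whatever the lens; pixels are square), "cx", "cy" (the principal point, pixels), "xyz" and "rotation" of the camera in the world; the wrist camera has in their place "hand_eye" (4x4, takes a point from camera to tool coordinates, whose origin is the TCP and whose axes are the flange's). Camera axes: x right, y up, looking along -z (the intrinsics and any distortion apply to the point x, -y, -z); pixel columns grow to the right and rows downward; lengths in m; the calibration is good to about 2 mm. A picture is of the moment at which its call begins: read the wrist's pose just before it. camera_info takes no time and is no camera call.
- env.close_job(): hands the job in; it is judged then, once.
The state is a dict: "clock": time; "joints": joint angles; "qvel": joint speeds; "joint_efforts": joint torques, N m; "position": TCP position; "eef_rot": TCP orientation; "force": force on the tool from outside, world axes, zero at the start; "torque": the same for the moment, N m; "width": finger opening in m; "gripper_force": force on a finger pad.
Only numpy, scipy, OpenCV 4.12 (cv2) and the standard library are available. Lean on these libraries where they do the work, as an engineer would, in place of code of your own. Each camera call takes 0.05 s, during which the arm holds its last target. There are 200 camera calls.

## Working session

There is one attempt and no reset: what is moved stays moved. The work goes in short steps, Python scripts to look and compute and a tool call to move; the robot and the scene stay as the last step left them, time stands still between calls to the robot, and variables do not carry over. Pictures are saved under pics/ and viewed, at most 14 in all, crops included, and the job is handed in when it is done.

Besides the shell and the picture viewer there is one more tool, called in YAML: its name, and indented under it one key for each argument. servo_tool: Moves the arm, as the interface text tells. Shift numbers are shares of 150 mm and turn numbers shares of pi/4 rad, none past 1 either way. Its arguments: {"type":"object","properties":{"commands":{"type":"array","items":{"type":"object","properties":{"dx":{"type":"number"},"dy":{"type":"number"},"dz":{"type":"number"},"ax":{"type":"number"},"ay":{"type":"number"},"az":{"type":"number"},"jaw":{"type":"number"}}}},"force":{"type":"number"}},"required":["commands"]}

```bash
mkdir -p pics
python3 - <<'E'
from workcell import env, imaging
import cv2
s=env.get_state(); print({k:s[k] for k in('clock','position','eef_rot','width')})
for n in('top','side','wrist'):
    print(n,imaging.camera_info(n))
    if n!='wrist': cv2.imwrite(f'pics/{n}0.png',imaging.snapshot(n))
E
```

```text
{'clock': 0.0, 'position': array([ 0.15338476, -0.52766465,  0.23039772]), 'eef_rot': array([-1.40901705e-01,  9.90023126e-01,  9.40111505e-04, -1.87064283e-04]), 'width': 0.08575565900475043}
top {'vertical_fov': 48.88046353728324, 'cx': 321.24497379067543, 'cy': 194.730677426114, 'xyz': array([ 0.49177906, -0.04359246,  0.97538907]), 'rotation': array([ 0.03608637, -0.04327971, -0.69794921,  0.71392684])}
side {'vertical_fov': 50.745663572786825, 'cx': 325.76339995659475, 'cy': 195.47787361104469, 'xyz': array([0.35360997, 0.66151322, 0.4926525 ]), 'rotation': array([-0.06960321,  0.49865077,  0.85291232, -0.13799777])}
wrist {'vertical_fov': 67.03248843344397, 'cx': 318.7962217761993, 'cy': 202.65559819142493, 'hand_eye': array([[-9.56394379e-04,  9.65418630e-01,  2.60702810e-01,
         6.68017654e-02],
       [ 9.99999118e-01,  1.16350366e-03, -6.40095030e-04,
         1.39666136e-04],
       [-9.21288339e-04,  2.60701968e-01, -9.65418891e-01,
        -1.41711637e-01],
       [ 0.00000000e+00,  0.00000000e+00,  0.00000000e+00,
         1.00000000e+00]])}
```

View pics/top0.png

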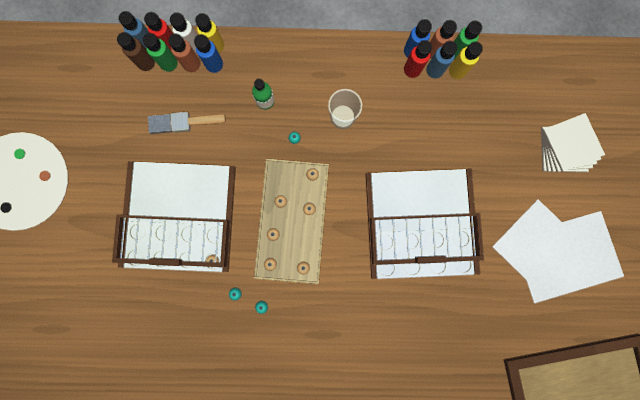

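View pics/side0.png

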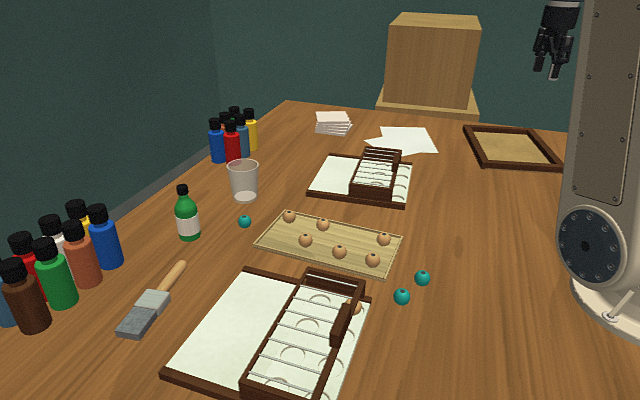

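```bash
cat > h.py <<'E'
import numpy as np, cv2
from scipy.spatial.transform import Rotation as R
from workcell import env, imaging
def cam(name):
    i=imaging.camera_info(name); f=200/np.tan(np.radians(i['vertical_fov'])/2)
    if name=='wrist':
        s=env.get_state(); T=np.eye(4); T[:3,:3]=R.from_quat(s['eef_rot']).as_matrix(); T[:3,3]=s['position']
        M=T@i['hand_eye']; return f,i['cx'],i['cy'],M[:3,3],M[:3,:3]
    return f,i['cx'],i['cy'],i['xyz'],R.from_quat(i['rotation']).as_matrix()
def cast(c,px,z):
    f,cx,cy,o,Rm=c; px=np.atleast_2d(px).astype(float)
    d=np.c_[(px[:,0]-cx)/f,-(px[:,1]-cy)/f,-np.ones(len(px))]@Rm.T
    return (o+d*((z-o[2])/d[:,2])[:,None])
def proj(c,P):
    f,cx,cy,o,Rm=c; q=(np.atleast_2d(P)-o)@Rm
    return np.c_[cx-f*q[:,0]/q[:,2],cy+f*q[:,1]/q[:,2]]
def blobs(m,lo,hi):
    n,l,s,c=cv2.connectedComponentsWithStats(m.astype(np.uint8))
    return [(c[i].round(1),s[i][4],s[i][:4]) for i in range(1,n) if lo<s[i][4]<hi]
E
python3 - <<'E'
from h import *
im=cv2.imread('pics/top0.png'); c=cam('top')
hsv=cv2.cvtColor(im,cv2.COLOR_BGR2HSV)
for p in [(312,174),(285,185),(212,259),(200,190),(232,190),(165,262),(294,137)]: print(p,hsv[p[1],p[0]])
wh=(hsv[...,1]<45)&(hsv[...,2]>170)
for x0 in(120,360):
    m=np.zeros_like(wh); m[155:215,x0:x0+125]=wh[155:215,x0:x0+125]
    b=max(blobs(m,500,1e5),key=lambda b:b[1]); print(b)
    ys,xs=np.nonzero(m); 
    # far edge and side edges at board top
    e=[(x,ys[xs==x].min()-.5) for x in range(b[2][0]+8,b[2][0]+b[2][2]-8)]; k=np.polyfit(*zip(*e),1)
    L=[(xs[ys==y].min()-.5,y) for y in range(b[2][1]+8,b[2][1]+45)]; Rr=[(xs[ys==y].max()+.5,y) for y in range(b[2][1]+8,b[2][1]+45)]
    for n,q in(('far',e),('left',L),('right',Rr)):
        w=cast(c,q,.010 if n=='far' else .014); d=cv2.fitLine(w[:,:2].astype(np.float32),cv2.DIST_HUBER,0,.01,.01).ravel(); print(n,d.round(4))
sub=[cv2.resize(im[145:285,x:x+130],None,fx=3,fy=3,interpolation=cv2.INTER_CUBIC) for x in(110,)]
sub.append(cv2.resize(im[145:285,362:492],None,fx=3,fy=3,interpolation=cv2.INTER_CUBIC))
cv2.imwrite('pics/c1.png',np.hstack(sub))
cv2.imwrite('pics/c2.png',cv2.resize(im[150:320,225:340],None,fx=3.5,fy=3.5,interpolation=cv2.INTER_CUBIC))
bm=(hsv[...,1]>118)&(hsv[...,0]<16)&(hsv[...,2]>110)
bm[:, :255]=0;bm[:,330:]=0;bm[:160]=0;bm[284:]=0
for b in blobs(bm,10,400): print(b[0],b[1],cast(c,b[0],.016).round(4))
E
```

```text
(312, 174) [106  80  86]
(285, 185) [ 23  74 178]
(212, 259) [ 20  78 151]
(200, 190) [ 75  11 232]
(232, 190) [ 12 126  89]
(165, 262) [ 12 120  91]
(294, 137) [127  27  85]
(array([178.6, 189. ]), np.int32(4918), array([129, 162, 100,  53], dtype=int32))
far [0.0224 0.9997 0.6638 0.2658]
left [ 0.9998 -0.0195  0.6076  0.3644]
right [ 0.9997 -0.0225  0.6105  0.1542]
(array([420. , 192.4]), np.int32(4146), array([371, 169,  98,  46], dtype=int32))
far [ 0.0614 -0.9981  0.6608 -0.2783]
left [ 0.9985  0.0543  0.5973 -0.1644]
right [ 0.9983  0.0579  0.6075 -0.3747]
[258.7 184.4] 284 [[0.6197 0.0857 0.016 ]]
[315.  161.1] 73 [[ 0.6746 -0.0367  0.016 ]]
[328.6 175.2] 16 [[ 0.6438 -0.0674  0.016 ]]
[326.7 216.7] 203 [[ 0.5521 -0.0651  0.016 ]]
[256.7 226.4] 26 [[0.5276 0.0865 0.016 ]]
[255.6 240.5] 24 [[0.4971 0.0877 0.016 ]]
[324.5 264.2] 251 [[ 0.4496 -0.0625  0.016 ]]
[264.8 281.7] 58 [[0.4097 0.0646 0.016 ]]
```

View pics/c1.png

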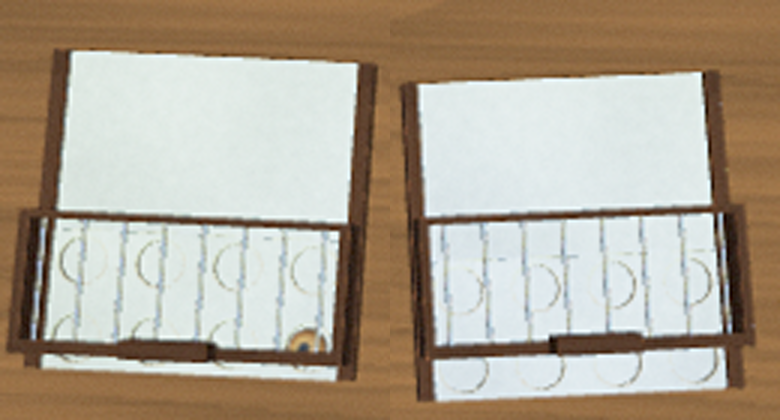

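View pics/c2.png

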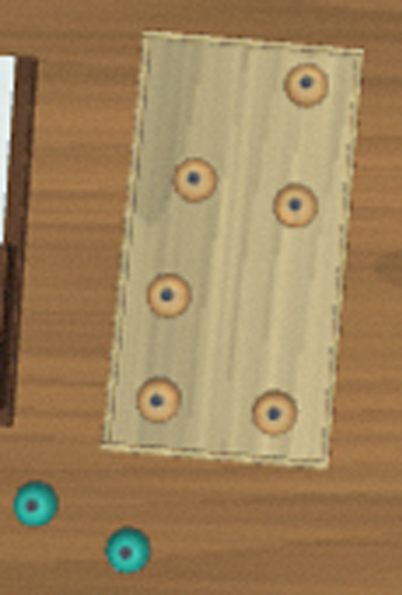

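Right tray empty; the left tray holds the begun bead at top px (212,259) → nearest row, right end: tray_a well 0. Candidates for loose beads, top px: six tan ones in the dish (312,174), (280,201), (309,209), (273,234), (270,264), (303,268); look-alikes are turquoise at (294,137), (235,294), (261,307), outside the dish → left alone. The close crop confirms that choice. Both covers look ajar.

```bash
cat >> h.py <<'E'
A=(np.array([.4820,.2622]),-.0215); B=(np.array([.4784,-.2769]),.058)
def t2w(t,p): c,s=np.cos(t[1]),np.sin(t[1]); return t[0]+np.array([[c,-s],[s,c]])@np.array(p)
def w2t(t,p): c,s=np.cos(t[1]),np.sin(t[1]); return np.array([[c,s],[-s,c]])@(np.array(p)[:2]-t[0])
def tool(st=None):
    s=env.get_state(); M=R.from_quat(s['eef_rot']).as_matrix(); return s['position'],M,np.degrees(np.arctan2(M[1,0],M[0,0]))
def holes(im,c,z,roi,name='top'):
    "tan beads: dark hole with tan surround"
    hsv=cv2.cvtColor(im,cv2.COLOR_BGR2HSV); x0,y0,x1,y1=roi; m=np.zeros(im.shape[:2],bool); m[y0:y1,x0:x1]=(hsv[...,2]<125)[y0:y1,x0:x1]
    return [b[0] for b in blobs(m,4,60)]
E
python3 - <<'E'
from h import *
im=cv2.imread('pics/top0.png'); c=cam('top')
g=im[150:290,250:335].astype(int)
cnt=[(312,174),(280,201),(309,209),(273,234),(270,264),(303,268)]
gray=cv2.cvtColor(im,cv2.COLOR_BGR2GRAY).astype(float)
corn=np.array([(143,31),(363,48),(328,467),(103,447)])/3.5+[225,150]
cw=cast(c,corn,.010)[:,:2]; print('dish corners',cw.round(3).tolist(),'ctr',cw.mean(0).round(4))
ux=(cw[0]+cw[1]-cw[2]-cw[3]); yaw=np.arctan2(ux[1],ux[0]); print('yaw',yaw)
for x,y in cnt:
    p=np.clip(140-gray[y-3:y+4,x-3:x+4],0,None); Y,X=np.mgrid[y-3:y+4,x-3:x+4]
    q=[(p*X).sum()/p.sum(),(p*Y).sum()/p.sum()]; w=cast(c,q,.028)[0]
    print(np.round(q,1),w.round(4),'dish',w2t((cw.mean(0),yaw),w).round(3))
for n,t,px in(('A',A,[(118,340),(214,343),(214,360),(118,358)]),('B',B,None)):
    px=np.array(px)/3+[110,145] if px else (np.array([(550,336),(641,332),(641,347),(550,353)])-[390,0])/3+[362,145]
    w=cast(c,px,.074); print(n,w.round(4).tolist(),[w2t(t,k).round(4).tolist() for k in w], 'mid tray',w2t(t,w.mean(0)).round(4))
E
```

```text
dish corners [[0.678, 0.073], [0.671, -0.067], [0.408, -0.051], [0.417, 0.088]] ctr [0.5435 0.0106]
yaw -0.06018501056851644
[312.  173.1] [ 0.6456 -0.0308  0.028 ] dish [ 0.104 -0.035]
[279.8 200.4] [0.5842 0.0372 0.028 ] dish [0.039 0.029]
[308.8 208.1] [ 0.5692 -0.0258  0.028 ] dish [ 0.028 -0.035]
[272.1 234. ] [0.5116 0.0514 0.028 ] dish [-0.034  0.039]
[269.1 264.1] [0.4478 0.0555 0.028 ] dish [-0.098  0.039]
[302.8 267.8] [ 0.4415 -0.0162  0.028 ] dish [-0.1   -0.033]
A [[0.4562, 0.2926, 0.074], [0.4556, 0.2281, 0.074], [0.4443, 0.2274, 0.074], [0.4443, 0.2918, 0.074]] [[-0.0264, 0.0298], [-0.0256, -0.0347], [-0.0369, -0.0356], [-0.0384, 0.0288]] mid tray [-0.0318 -0.0029]
B [[0.4706, -0.2458, 0.074], [0.4746, -0.3077, 0.074], [0.4645, -0.3076, 0.074], [0.4592, -0.2458, 0.074]] [[-0.006, 0.0315], [-0.0056, -0.0305], [-0.0156, -0.0298], [-0.0174, 0.0322]] mid tray [-0.0112  0.0008]
```

```bash
cat >> h.py <<'E'
def plan(wps,start=None):
    "wps: (x,y,z,toolx_deg); prints rounded calls, simulating the commanded pose"
    p,M,_=tool(); p=p.copy()
    if start is not None: p=np.array(start[:3],float); M=down(start[3])
    for w in wps:
        tgt=np.array(w[:3]); Mt=down(w[3]) if w[3] is not None else M
        while True:
            d=M.T@(tgt-p); r=R.from_matrix(M.T@Mt).as_rotvec()
            k=max(np.abs(d).max()/.15,np.abs(r).max()/(np.pi/4),1)
            ds=np.round(d/k/.15,3); rs=np.round(r/k/(np.pi/4),3)
            n=int(np.ceil(max(np.linalg.norm(ds)*.15/.0625,np.linalg.norm(rs)*45/10.7)-.02))
            print({a:float(v) for a,v in zip(('dx','dy','dz','ax','ay','az'),[*ds,*rs]) if abs(v)>=.001},'rows',n)
            p=p+M@(ds*.15); M=M@R.from_rotvec(rs*np.pi/4).as_matrix()
            if k<=1: break
        print('   ->',p.round(4))
def down(deg):
    a=np.radians(deg); x=np.array([np.cos(a),np.sin(a),0]); z=np.array([0,0,-1.]); return np.c_[x,np.cross(z,x),z]
E
python3 -c "
from h import *
print(tool()); g=t2w(A,(-.032,-.003)); X=270+np.degrees(A[1]); print(g,X)
plan([(*(g+[-.02,-.12]),.23,X),(*(g),.14,X)])"
```

```text
(array([ 0.15342528, -0.52771072,  0.23047937]), array([[-9.60288049e-01, -2.79009999e-01, -5.33008410e-04],
       [-2.79010503e-01,  9.60286641e-01,  1.64496311e-03],
       [ 5.28797018e-05,  1.72835336e-03, -9.99998505e-01]]), np.float64(-163.79884267774415))
[0.4499429  0.25988864] 268.7681407404687
{'dx': -0.801, 'dy': 1.0, 'dz': 0.003, 'ax': 0.001, 'az': -0.429} rows 4
{'dx': -1.0, 'dy': 0.625, 'dz': 0.002, 'az': -0.395} rows 3
{'dx': -1.0, 'dy': 0.253, 'dz': 0.001, 'az': -0.345} rows 3
{'dx': -1.0, 'dy': -0.023, 'dz': 0.001, 'ay': 0.001, 'az': -0.335} rows 3
{'dx': -0.312, 'dy': -0.091, 'az': -0.109} rows 1
   -> [0.4299 0.1399 0.2301]
{'dx': -0.802, 'dy': -0.117, 'dz': 0.601} rows 3
   -> [0.4499 0.2598 0.1399]
```

servo_tool:
  commands:
    - {"dx": -0.8, "dy": 1.0, "az": -0.43, "jaw": 0}
    - {"dx": -0.8, "dy": 1.0, "az": -0.43, "jaw": 0}
    - {"dx": -0.8, "dy": 1.0, "az": -0.43, "jaw": 0}
    - {"dx": -0.8, "dy": 1.0, "az": -0.43, "jaw": 0}
  force: 20

```text
schema error: expected keys dx, dy, dz, ax, ay, az, jaw
```

servo_tool:
  commands:
    - {"dx": -1.0, "dy": 0.625, "az": -0.395, "jaw": 0}
    - {"dx": -1.0, "dy": 0.625, "az": -0.395, "jaw": 0}
    - {"dx": -1.0, "dy": 0.625, "az": -0.395, "jaw": 0}
    - {"dx": -1.0, "dy": 0.625, "az": -0.395, "jaw": 0}

```text
schema error: expected keys dx, dy, dz, ax, ay, az, jaw
```

servo_tool:
  commands:
    - {"dx": -1.0, "dy": 0.25, "az": -0.345, "jaw": 0}
    - {"dx": -1.0, "dy": 0.25, "az": -0.345, "jaw": 0}
    - {"dx": -1.0, "dy": 0.25, "az": -0.345, "jaw": 0}
    - {"dx": -1.0, "dy": 0.25, "az": -0.345, "jaw": 0}

```text
schema error: expected keys dx, dy, dz, ax, ay, az, jaw
```

servo_tool:
  commands:
    - {"dx": -1.0, "dy": -0.02, "az": -0.335, "jaw": 0}
    - {"dx": -1.0, "dy": -0.02, "az": -0.335, "jaw": 0}
    - {"dx": -1.0, "dy": -0.02, "az": -0.335, "jaw": 0}
    - {"dx": -1.0, "dy": -0.02, "az": -0.335, "jaw": 0}
    - {"dx": -1.0, "dy": -0.02, "az": -0.335, "jaw": 0}

```text
schema error: expected keys dx, dy, dz, ax, ay, az, jaw
```

All keys are needed in each row.

servo_tool:
  commands:
    - {"dx": -0.8, "dy": 1.0, "dz": 0, "ax": 0, "ay": 0, "az": -0.43, "jaw": 0}
    - {"dx": -0.8, "dy": 1.0, "dz": 0, "ax": 0, "ay": 0, "az": -0.43, "jaw": 0}
    - {"dx": -0.8, "dy": 1.0, "dz": 0, "ax": 0, "ay": 0, "az": -0.43, "jaw": 0}
    - {"dx": -0.8, "dy": 1.0, "dz": 0, "ax": 0, "ay": 0, "az": -0.43, "jaw": 0}
  force: 20

```text
clock: 0.6
position: [0.2278, -0.3478, 0.2315]
eef_rot: [-0.308, 0.952, -0.0, 0.001]
force: [0.2, -0.3, 0.5]
width: 0.0423
gripper_force: 0.0
```

servo_tool:
  commands:
    - {"dx": -1.0, "dy": 0.625, "dz": 0, "ax": 0, "ay": 0, "az": -0.395, "jaw": 0}
    - {"dx": -1.0, "dy": 0.625, "dz": 0, "ax": 0, "ay": 0, "az": -0.395, "jaw": 0}
    - {"dx": -1.0, "dy": 0.625, "dz": 0, "ax": 0, "ay": 0, "az": -0.395, "jaw": 0}
    - {"dx": -1.0, "dy": 0.625, "dz": 0, "ax": 0, "ay": 0, "az": -0.395, "jaw": 0}

```text
clock: 1.1
position: [0.2955, -0.1849, 0.2313]
eef_rot: [-0.451, 0.892, 0.0, 0.0]
force: [-0.3, -0.7, -0.3]
width: 0.0427
gripper_force: 0.0
```

servo_tool:
  commands:
    - {"dx": -1.0, "dy": 0.25, "dz": 0, "ax": 0, "ay": 0, "az": -0.345, "jaw": 0}
    - {"dx": -1.0, "dy": 0.25, "dz": 0, "ax": 0, "ay": 0, "az": -0.345, "jaw": 0}
    - {"dx": -1.0, "dy": 0.25, "dz": 0, "ax": 0, "ay": 0, "az": -0.345, "jaw": 0}
    - {"dx": -1.0, "dy": 0.25, "dz": 0, "ax": 0, "ay": 0, "az": -0.345, "jaw": 0}

```text
clock: 1.6
position: [0.3545, -0.044, 0.2309]
eef_rot: [-0.566, 0.824, 0.0, -0.001]
force: [0.2, 0.2, -0.9]
width: 0.0427
gripper_force: 0.0
```

servo_tool:
  commands:
    - {"dx": -1.0, "dy": 0, "dz": 0, "ax": 0, "ay": 0, "az": -0.335, "jaw": 0}
    - {"dx": -1.0, "dy": 0, "dz": 0, "ax": 0, "ay": 0, "az": -0.335, "jaw": 0}
    - {"dx": -1.0, "dy": 0, "dz": 0, "ax": 0, "ay": 0, "az": -0.335, "jaw": 0}
    - {"dx": -1.0, "dy": 0, "dz": 0, "ax": 0, "ay": 0, "az": -0.335, "jaw": 0}
    - {"dx": -1.0, "dy": 0, "dz": 0, "ax": 0, "ay": 0, "az": -0.335, "jaw": 0}

```text
clock: 2.22
position: [0.408, 0.094, 0.2311]
eef_rot: [-0.668, 0.744, -0.0, -0.0]
force: [-0.2, -0.6, -0.7]
width: 0.0426
gripper_force: 0.0
```

```bash
python3 -c "
from h import *
print(tool(),env.get_state()['joints'],env.get_state()['width']); g=t2w(A,(-.032,-.003)); X=270+np.degrees(A[1])
cv2.imwrite('pics/w0.png',imaging.snapshot('wrist'))
plan([(*g,.14,X)])"
```

```text
(array([0.40803576, 0.0940303 , 0.23107763]), array([[-1.07569698e-01, -9.94197331e-01, -6.53007897e-04],
       [-9.94197306e-01,  1.07570105e-01, -6.23919358e-04],
       [ 6.90543089e-04,  5.82103875e-04, -9.99999592e-01]]), np.float64(-96.17523965978191)) [ 6.04271284e-01 -7.79389923e-03 -1.97880391e-01  1.45006292e-04
 -1.38160170e+00 -7.12077083e-01] 0.042584313505502895
{'dx': -1.0, 'dy': -0.141, 'dz': 0.538, 'az': -0.097} rows 3
{'dx': -0.128, 'dy': -0.028, 'dz': 0.07, 'az': -0.013} rows 1
   -> [0.45   0.2598 0.14  ]
```

View pics/w0.png

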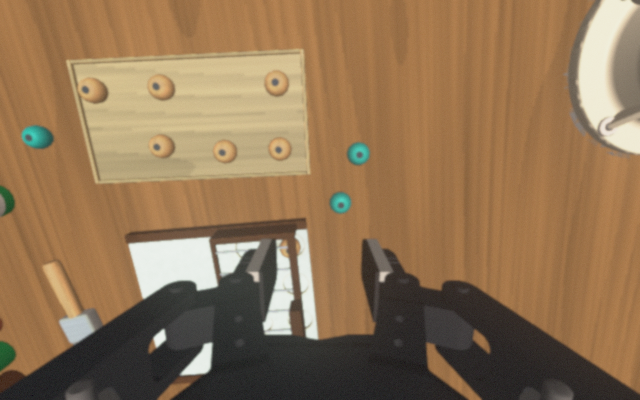

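The picture shows the dish's six tan beads (around (90..280, 85..150)), the turquoise ones outside it, and tray A's cover grip under the right of the jaw, px (296,315).

servo_tool:
  commands:
    - {"dx": -1.0, "dy": -0.15, "dz": 0.5, "ax": 0, "ay": 0, "az": -0.11, "jaw": 0}
    - {"dx": -1.0, "dy": -0.15, "dz": 0.5, "ax": 0, "ay": 0, "az": -0.11, "jaw": 0}
    - {"dx": -1.0, "dy": -0.15, "dz": 0.5, "ax": 0, "ay": 0, "az": -0.11, "jaw": 0}
    - {"dx": -1.0, "dy": -0.15, "dz": 0.5, "ax": 0, "ay": 0, "az": -0.11, "jaw": 0}

```text
clock: 2.78
position: [0.446, 0.2423, 0.1542]
eef_rot: [-0.7, 0.714, 0.0, -0.002]
force: [-0.5, -1.0, 0.1]
width: 0.0427
gripper_force: 0.0
```

```bash
python3 -c "
from h import *
print(tool()); g=t2w(A,(-.032,-.003)); X=270+np.degrees(A[1])
plan([(*g,.057,X),(*t2w(A,(.084,-.003)),.057,X)])"
```

```text
(array([0.44601391, 0.24234411, 0.15421426]), array([[-0.01913247, -0.99981265, -0.00293492],
       [-0.99981352,  0.01914002, -0.00256646],
       [ 0.00262216,  0.00288527, -0.9999924 ]]), np.float64(-91.09628042056598))
{'dx': -0.119, 'dy': -0.026, 'dz': 0.648, 'ax': 0.004, 'ay': -0.003, 'az': 0.003} rows 2
   -> [0.45   0.2599 0.057 ]
{'dy': -0.773} rows 2
   -> [0.5659 0.2574 0.057 ]
```

servo_tool:
  commands:
    - {"dx": -0.12, "dy": -0.026, "dz": 0.4, "ax": 0, "ay": 0, "az": 0, "jaw": 0}
    - {"dx": -0.12, "dy": -0.026, "dz": 0.65, "ax": 0, "ay": 0, "az": 0, "jaw": 0}
    - {"dx": -0.12, "dy": -0.026, "dz": 0.65, "ax": 0, "ay": 0, "az": 0, "jaw": 0}
    - {"dx": -0.12, "dy": -0.026, "dz": 0.65, "ax": 0, "ay": 0, "az": 0, "jaw": 0.8}
    - {"dx": -0.12, "dy": -0.026, "dz": 0.65, "ax": 0, "ay": 0, "az": 0, "jaw": 0.9}

```text
clock: 3.4
position: [0.452, 0.2606, 0.0615]
eef_rot: [-0.7, 0.714, -0.0, 0.002]
force: [0.3, -0.8, 3.5]
width: 0.0131
gripper_force: 23.4
```

servo_tool:
  commands:
    - {"dx": 0, "dy": 0, "dz": 0, "ax": 0, "ay": 0, "az": 0, "jaw": 0.9}
    - {"dx": 0, "dy": 0, "dz": 0, "ax": 0, "ay": 0, "az": 0, "jaw": 0.9}

```text
clock: 3.65
position: [0.452, 0.2607, 0.0614]
eef_rot: [-0.7, 0.714, -0.001, 0.002]
force: [-1.0, -1.7, 6.8]
width: 0.0133
gripper_force: 23.8
```

servo_tool:
  commands:
    - {"dx": 0, "dy": -0.2, "dz": -0.025, "ax": 0, "ay": 0, "az": 0, "jaw": 0.9}
    - {"dx": 0, "dy": -0.4, "dz": -0.025, "ax": 0, "ay": 0, "az": 0, "jaw": 0.9}
    - {"dx": 0, "dy": -0.6, "dz": -0.025, "ax": 0, "ay": 0, "az": 0, "jaw": 0.9}
    - {"dx": 0, "dy": -0.74, "dz": -0.025, "ax": 0, "ay": 0, "az": 0, "jaw": 0.9}
    - {"dx": 0, "dy": -0.74, "dz": -0.025, "ax": 0, "ay": 0, "az": 0, "jaw": 0.9}

```text
clock: 4.28
position: [0.562, 0.2581, 0.0616]
eef_rot: [-0.7, 0.715, 0.0, 0.0]
force: [2.2, 2.2, -9.1]
width: 0.0134
gripper_force: 21.8
```

servo_tool:
  commands:
    - {"dx": 0, "dy": -0.02, "dz": 0, "ax": 0, "ay": 0, "az": 0, "jaw": 0.9}
    - {"dx": 0, "dy": -0.04, "dz": 0, "ax": 0, "ay": 0, "az": 0, "jaw": 0.9}
    - {"dx": 0, "dy": -0.04, "dz": 0, "ax": 0, "ay": 0, "az": 0, "jaw": 0.9}

```text
clock: 4.65
position: [0.5663, 0.258, 0.0617]
eef_rot: [-0.7, 0.714, 0.001, -0.001]
force: [-1.7, 2.9, -12.9]
width: 0.0132
gripper_force: 21.4
```

servo_tool:
  commands:
    - {"dx": 0, "dy": -0.02, "dz": 0.02, "ax": 0, "ay": 0, "az": 0, "jaw": 0.9}
    - {"dx": 0, "dy": -0.03, "dz": 0.02, "ax": 0, "ay": 0, "az": 0, "jaw": 0.9}
    - {"dx": 0, "dy": -0.03, "dz": 0.02, "ax": 0, "ay": 0, "az": 0, "jaw": 0.9}

```text
clock: 5.03
position: [0.5707, 0.2579, 0.0615]
eef_rot: [-0.7, 0.714, 0.0, -0.0]
force: [-11.7, 2.0, 4.5]
width: 0.0136
gripper_force: 23.6
```

Run:
```python
from h import *
print(tool()[0],env.get_state()['force'])
im=imaging.snapshot('top'); cv2.imwrite('pics/t1.png',im)
cv2.imwrite('pics/t1c.png',cv2.resize(im[90:290,105:345],None,fx=3,fy=3,interpolation=cv2.INTER_CUBIC))
```

```text
[0.57074929 0.25787725 0.06150165] [-11.6618342    2.0494668    4.52155848]
```

View pics/t1c.png

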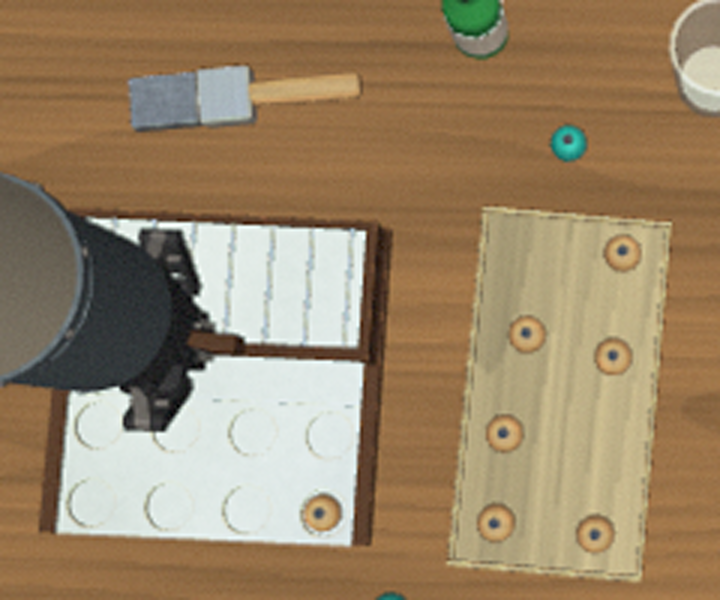

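Cover A is fully open (force −12 N at the stop); wells at crop px e.g. 5 (252,433), 1 (246,511), begun bead in well 0 (321,513); six beads unchanged in the dish.

servo_tool:
  commands:
    - {"dx": 0, "dy": 0.03, "dz": 0, "ax": 0, "ay": 0, "az": 0, "jaw": 0.1}
    - {"dx": 0, "dy": 0.03, "dz": 0, "ax": 0, "ay": 0, "az": 0, "jaw": 0.1}
    - {"dx": 0, "dy": 0.03, "dz": -0.3, "ax": 0, "ay": 0, "az": 0, "jaw": 0.1}
    - {"dx": 0, "dy": 0.03, "dz": -0.5, "ax": 0, "ay": 0, "az": 0, "jaw": 0.1}
    - {"dx": 0, "dy": 0.03, "dz": -0.5, "ax": 0, "ay": 0, "az": 0, "jaw": 0.1}

```text
clock: 5.7
position: [0.5701, 0.2586, 0.1387]
eef_rot: [-0.7, 0.714, -0.001, 0.004]
force: [1.1, 0.3, 0.1]
width: 0.0383
gripper_force: 0.0
```

Run:
```python
from h import *
im=cv2.imread('pics/t1.png'); c=cam('top')
W=np.array([(97,425),(175,428),(252,433),(330,437),(92,503),(169,507),(246,511),(322,513)])/3+[105,90]
w=cast(c,W,.010)[:,:2]
m=np.array([(28,84),(28,28),(28,-28),(28,-84),(-28,84),(-28,28),(-28,-28),(-28,-84)])/1000
a=w-w.mean(0); th=np.arctan2((m[:,0]*a[:,1]-m[:,1]*a[:,0]).sum(),(m*a).sum()); print('origin',w.mean(0),'yaw',th)
for k in w: print(w2t(A,k).round(4))
print('begun hole',w2t(A,cast(c,np.array([319.5,513.])/3+[105,90],.028)[0]))
gray=cv2.cvtColor(im,cv2.COLOR_BGR2GRAY).astype(float)
for x,y in [(312,174),(280,201),(309,209),(273,234),(270,264),(303,268)]:
    p=np.clip(140-gray[y-4:y+5,x-4:x+5],0,None); Y,X=np.mgrid[y-4:y+5,x-4:x+5]
    q=[(p*X).sum()/p.sum(),(p*Y).sum()/p.sum()]; print(cast(c,q,.028)[0].round(4))
p,M,a=tool(); print(p,a)
```

```text
origin [0.48032062 0.26236542] yaw -0.025604003970077838
[0.0267 0.0846]
[0.027  0.0281]
[ 0.0259 -0.0278]
[ 0.0255 -0.0844]
[-0.0293  0.0832]
[-0.0298  0.0277]
[-0.0302 -0.0278]
[-0.0293 -0.0825]
begun hole [-0.02852082 -0.0849187 ]
[ 0.6447 -0.0298  0.028 ]
[0.5843 0.0375 0.028 ]
[ 0.569  -0.0256  0.028 ]
[0.512  0.0509 0.028 ]
[0.4484 0.0552 0.028 ]
[ 0.4419 -0.0162  0.028 ]
[0.57008751 0.25855035 0.13869482] -91.10696886745696
```

Run:
```python
from h import *
X=270+np.degrees(A[1])
plan([(.5843,.0375,.10,X),(.5843,.0375,.010,X)])
```

```text
{'dx': 1.0, 'dy': -0.082, 'dz': 0.172, 'ax': -0.007, 'ay': 0.003, 'az': 0.002} rows 3
{'dx': 0.472, 'dy': -0.04, 'dz': 0.083, 'ax': -0.003, 'ay': 0.001, 'az': 0.001} rows 2
   -> [0.5842 0.0375 0.0999]
{'dy': -0.001, 'dz': 0.6} rows 2
   -> [0.5843 0.0376 0.0099]
```

servo_tool:
  commands:
    - {"dx": 1.0, "dy": -0.08, "dz": 0.17, "ax": 0, "ay": 0, "az": 0, "jaw": 0.0}
    - {"dx": 1.0, "dy": -0.08, "dz": 0.17, "ax": 0, "ay": 0, "az": 0, "jaw": 0.0}
    - {"dx": 1.0, "dy": -0.08, "dz": 0.17, "ax": 0, "ay": 0, "az": 0, "jaw": 0.0}

```text
clock: 6.08
position: [0.5763, 0.1044, 0.1082]
eef_rot: [-0.699, 0.715, -0.0, -0.001]
force: [0.2, 0.8, -0.0]
width: 0.0427
gripper_force: 0.0
```

servo_tool:
  commands:
    - {"dx": 0.47, "dy": -0.04, "dz": 0.08, "ax": 0, "ay": 0, "az": 0, "jaw": 0.0}
    - {"dx": 0.47, "dy": -0.04, "dz": 0.08, "ax": 0, "ay": 0, "az": 0, "jaw": 0.0}
    - {"dx": 0.47, "dy": -0.04, "dz": 0.08, "ax": 0, "ay": 0, "az": 0, "jaw": 0.0}
    - {"dx": 0.47, "dy": -0.04, "dz": 0.08, "ax": 0, "ay": 0, "az": 0, "jaw": 0.0}

```text
clock: 6.58
position: [0.5815, 0.038, 0.0972]
eef_rot: [-0.7, 0.714, -0.0, 0.0]
force: [-0.6, 1.0, 0.1]
width: 0.0428
gripper_force: 0.0
```

Run:
```python
from h import *
c=cam('wrist'); print(tool()); im=imaging.snapshot('wrist'); cv2.imwrite('pics/w1.png',im)
print(proj(c,[.5843,.0375,.028]),proj(c,[.569,-.0256,.028]))
X=270+np.degrees(A[1])
plan([(.5843,.0375,.010,X)])
```

```text
(array([0.58149572, 0.03796622, 0.09718494]), array([[-1.86397702e-02, -9.99826054e-01,  6.48751004e-04],
       [-9.99826260e-01,  1.86398289e-02,  8.44617319e-05],
       [-9.65396478e-05, -6.47063943e-04, -9.99999786e-01]]), np.float64(-91.0680420241187))
[[313.72253906 213.79756459]] [[334.11182625 124.19236138]]
{'dx': 0.004, 'dy': -0.019, 'dz': 0.582, 'ax': -0.001, 'az': 0.004} rows 2
   -> [0.5843 0.0376 0.0099]
```

View pics/w1.png

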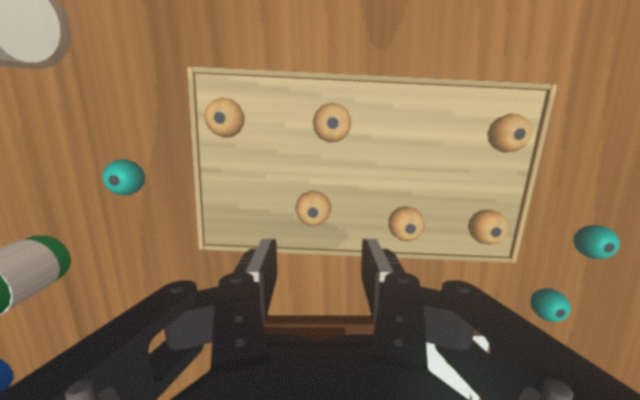

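Bead hole at (312,212), within 2 px of prediction; calibration agrees. Descend and grasp.

servo_tool:
  commands:
    - {"dx": 0, "dy": -0.02, "dz": 0.4, "ax": 0, "ay": 0, "az": 0, "jaw": 0.0}
    - {"dx": 0, "dy": -0.02, "dz": 0.58, "ax": 0, "ay": 0, "az": 0, "jaw": 0.0}
    - {"dx": 0, "dy": -0.02, "dz": 0.58, "ax": 0, "ay": 0, "az": 0, "jaw": 0.0}
    - {"dx": 0, "dy": -0.02, "dz": 0.58, "ax": 0, "ay": 0, "az": 0, "jaw": 0.7}
    - {"dx": 0, "dy": -0.02, "dz": 0.58, "ax": 0, "ay": 0, "az": 0, "jaw": 0.7}
  force: 20

```text
clock: 7.25
position: [0.5854, 0.0376, 0.0119]
eef_rot: [-0.7, 0.714, -0.001, 0.001]
force: [0.1, -0.1, -0.4]
width: 0.0257
gripper_force: 19.7
```

servo_tool:
  commands:
    - {"dx": 0, "dy": 0, "dz": 0, "ax": 0, "ay": 0, "az": 0, "jaw": 0.7}

```text
clock: 7.38
position: [0.5853, 0.0374, 0.0116]
eef_rot: [-0.7, 0.714, -0.001, 0.001]
force: [0.1, 1.1, 3.2]
width: 0.0259
gripper_force: 19.9
```

servo_tool:
  commands:
    - {"dx": 0, "dy": 0, "dz": -0.3, "ax": 0, "ay": 0, "az": 0, "jaw": 0.7}
    - {"dx": 0, "dy": 0, "dz": -0.6, "ax": 0, "ay": 0, "az": 0, "jaw": 0.7}
    - {"dx": 0, "dy": 0, "dz": -0.6, "ax": 0, "ay": 0, "az": 0, "jaw": 0.7}

```text
clock: 7.75
position: [0.5871, 0.0375, 0.105]
eef_rot: [-0.7, 0.714, -0.003, 0.004]
force: [0.2, 0.1, -0.6]
width: 0.0254
gripper_force: 19.9
```

Run:
```python
from h import *
X=270+np.degrees(A[1]); print(tool()[0])
g=t2w(A,(.028,-.084)); print(g)
plan([(*g,.10,X),(*g,.012,X)])
```

```text
[0.58706055 0.03745244 0.10499832]
[0.50818767 0.17761746]
{'dx': -0.924, 'dy': 0.544, 'dz': 0.03, 'ax': -0.012, 'ay': 0.003, 'az': 0.003} rows 3
   -> [0.5082 0.1776 0.1   ]
{'dz': 0.587} rows 2
   -> [0.5082 0.1776 0.012 ]
```

servo_tool:
  commands:
    - {"dx": -0.3, "dy": 0.18, "dz": 0.03, "ax": 0, "ay": 0, "az": 0, "jaw": 0.7}
    - {"dx": -0.65, "dy": 0.38, "dz": 0.03, "ax": 0, "ay": 0, "az": 0, "jaw": 0.7}
    - {"dx": -0.92, "dy": 0.54, "dz": 0.03, "ax": 0, "ay": 0, "az": 0, "jaw": 0.7}
    - {"dx": -0.92, "dy": 0.54, "dz": 0.03, "ax": 0, "ay": 0, "az": 0, "jaw": 0.7}
    - {"dx": -0.92, "dy": 0.54, "dz": 0.03, "ax": 0, "ay": 0, "az": 0, "jaw": 0.7}

```text
clock: 8.38
position: [0.5057, 0.1764, 0.0954]
eef_rot: [-0.7, 0.714, 0.0, -0.0]
force: [-0.5, -0.6, -0.4]
width: 0.0257
gripper_force: 19.9
```

Run:
```python
from h import *
X=270+np.degrees(A[1]); print(tool()[0])
g=t2w(A,(.028,-.084))
plan([(*g,.013,X)])
```

```text
[0.50573725 0.17639635 0.09535674]
{'dx': -0.009, 'dy': -0.016, 'dz': 0.549, 'az': 0.003} rows 2
   -> [0.5081 0.1777 0.013 ]
```

servo_tool:
  commands:
    - {"dx": -0.01, "dy": -0.016, "dz": 0.35, "ax": 0, "ay": 0, "az": 0, "jaw": 0.7}
    - {"dx": -0.01, "dy": -0.016, "dz": 0.5, "ax": 0, "ay": 0, "az": 0, "jaw": 0.7}
    - {"dx": -0.01, "dy": -0.016, "dz": 0.55, "ax": 0, "ay": 0, "az": 0, "jaw": 0.7}
    - {"dx": -0.01, "dy": -0.016, "dz": 0.55, "ax": 0, "ay": 0, "az": 0, "jaw": 0.7}

```text
clock: 8.88
position: [0.509, 0.1774, 0.0133]
eef_rot: [-0.7, 0.714, -0.0, 0.0]
force: [-0.4, -0.0, 0.9]
width: 0.0263
gripper_force: 12.8
```

servo_tool:
  commands:
    - {"dx": 0, "dy": 0, "dz": 0, "ax": 0, "ay": 0, "az": 0, "jaw": 0.1}
    - {"dx": 0, "dy": 0, "dz": 0, "ax": 0, "ay": 0, "az": 0, "jaw": 0.1}
    - {"dx": 0, "dy": 0, "dz": -0.3, "ax": 0, "ay": 0, "az": 0, "jaw": 0.1}
    - {"dx": 0, "dy": 0, "dz": -0.6, "ax": 0, "ay": 0, "az": 0, "jaw": 0.1}
    - {"dx": 0, "dy": 0, "dz": -0.6, "ax": 0, "ay": 0, "az": 0, "jaw": 0.1}

```text
clock: 9.5
position: [0.5109, 0.1795, 0.1076]
eef_rot: [-0.7, 0.714, -0.001, 0.005]
force: [-0.2, 0.5, -0.8]
width: 0.0386
gripper_force: 0.0
```

servo_tool:
  commands:
    - {"dx": 0.8, "dy": 0, "dz": 0, "ax": 0, "ay": 0, "az": 0, "jaw": 0.0}
    - {"dx": 0.8, "dy": 0, "dz": 0, "ax": 0, "ay": 0, "az": 0, "jaw": 0.0}
    - {"dx": 0.8, "dy": 0, "dz": 0, "ax": 0, "ay": 0, "az": 0, "jaw": 0.0}
    - {"dx": 0.8, "dy": 0, "dz": 0, "ax": 0, "ay": 0, "az": 0, "jaw": 0.0}

```text
clock: 10.0
position: [0.5059, 0.058, 0.1029]
eef_rot: [-0.7, 0.714, 0.0, 0.0]
force: [0.2, 1.6, -0.0]
width: 0.0429
gripper_force: 0.0
```

Run:
```python
from h import *
X=270+np.degrees(A[1]); print(tool()[0])
im=imaging.snapshot('top'); cv2.imwrite('pics/t2.png',im)
cv2.imwrite('pics/t2c.png',cv2.resize(im[150:290,105:345],None,fx=3,fy=3,interpolation=cv2.INTER_CUBIC))
plan([(.512,.051,.10,X),(.512,.051,.006,X)])
```

```text
[0.50590885 0.05803861 0.10287373]
{'dx': 0.05, 'dy': -0.041, 'dz': 0.019, 'az': 0.003} rows 1
   -> [0.512  0.051  0.1001]
{'dz': 0.627} rows 2
   -> [0.512 0.051 0.006]
```

View pics/t2c.png

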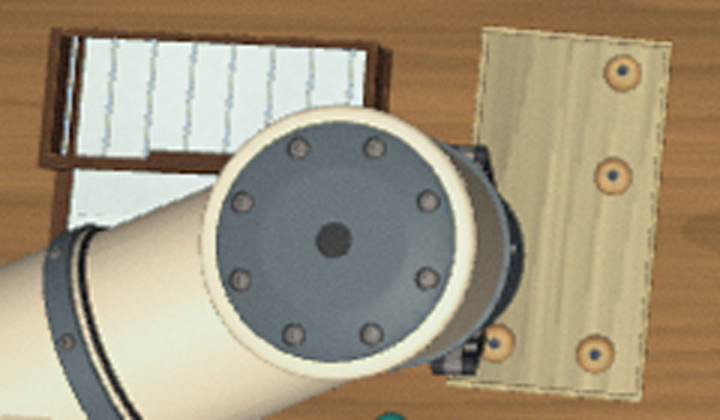

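servo_tool:
  commands:
    - {"dx": 0.05, "dy": -0.04, "dz": 0.3, "ax": 0, "ay": 0, "az": 0, "jaw": 0.0}
    - {"dx": 0.05, "dy": -0.04, "dz": 0.55, "ax": 0, "ay": 0, "az": 0, "jaw": 0.0}
    - {"dx": 0.05, "dy": -0.04, "dz": 0.64, "ax": 0, "ay": 0, "az": 0, "jaw": 0.0}
    - {"dx": 0.05, "dy": -0.04, "dz": 0.64, "ax": 0, "ay": 0, "az": 0, "jaw": 0.0}
    - {"dx": 0.05, "dy": -0.04, "dz": 0.64, "ax": 0, "ay": 0, "az": 0, "jaw": 0.7}

```text
clock: 10.68
position: [0.5131, 0.0512, 0.0085]
eef_rot: [-0.701, 0.714, -0.001, 0.001]
force: [-2.6, -0.1, 6.1]
width: 0.026
gripper_force: 22.5
```

servo_tool:
  commands:
    - {"dx": 0, "dy": 0, "dz": 0, "ax": 0, "ay": 0, "az": 0, "jaw": 0.7}
    - {"dx": 0, "dy": 0, "dz": 0, "ax": 0, "ay": 0, "az": 0, "jaw": 0.7}

```text
clock: 10.92
position: [0.5131, 0.051, 0.0085]
eef_rot: [-0.7, 0.714, -0.001, 0.002]
force: [-1.5, 2.0, 6.2]
width: 0.0259
gripper_force: 20.1
```

Run:
```python
from h import *
X=270+np.degrees(A[1]); print(tool()[0])
g=t2w(A,(.028,-.028))
plan([(.512,.051,.10,X),(*g,.10,X),(*g,.010,X)])
```

```text
[0.51308519 0.05103081 0.00853301]
{'dy': 0.005, 'dz': -0.61, 'ax': -0.004, 'ay': 0.002, 'az': 0.003} rows 2
   -> [0.512  0.0509 0.1   ]
{'dx': -1.0, 'dy': 0.036} rows 3
{'dx': -0.217, 'dy': 0.008} rows 1
   -> [0.5094 0.2336 0.1   ]
{'dz': 0.6} rows 2
   -> [0.5094 0.2336 0.01  ]
```

servo_tool:
  commands:
    - {"dx": 0, "dy": 0.005, "dz": -0.3, "ax": 0, "ay": 0, "az": 0, "jaw": 0.7}
    - {"dx": 0, "dy": 0.005, "dz": -0.62, "ax": 0, "ay": 0, "az": 0, "jaw": 0.7}
    - {"dx": 0, "dy": 0.005, "dz": -0.62, "ax": 0, "ay": 0, "az": 0, "jaw": 0.7}

```text
clock: 11.3
position: [0.5138, 0.0511, 0.1043]
eef_rot: [-0.7, 0.714, -0.002, 0.004]
force: [0.7, 0.1, -2.0]
width: 0.0259
gripper_force: 20.0
```

servo_tool:
  commands:
    - {"dx": -0.35, "dy": 0.04, "dz": 0, "ax": 0, "ay": 0, "az": 0, "jaw": 0.7}
    - {"dx": -0.7, "dy": 0.04, "dz": 0, "ax": 0, "ay": 0, "az": 0, "jaw": 0.7}
    - {"dx": -1.0, "dy": 0.04, "dz": 0, "ax": 0, "ay": 0, "az": 0, "jaw": 0.7}

```text
clock: 11.68
position: [0.5074, 0.2019, 0.0994]
eef_rot: [-0.7, 0.714, 0.0, -0.0]
force: [0.0, 0.3, -0.4]
width: 0.0257
gripper_force: 20.0
```

servo_tool:
  commands:
    - {"dx": -0.21, "dy": 0, "dz": 0, "ax": 0, "ay": 0, "az": 0, "jaw": 0.7}
    - {"dx": -0.21, "dy": 0, "dz": 0, "ax": 0, "ay": 0, "az": 0, "jaw": 0.7}
    - {"dx": -0.21, "dy": 0, "dz": 0, "ax": 0, "ay": 0, "az": 0, "jaw": 0.7}
    - {"dx": -0.21, "dy": 0, "dz": 0, "ax": 0, "ay": 0, "az": 0, "jaw": 0.7}

```text
clock: 12.18
position: [0.5085, 0.231, 0.0999]
eef_rot: [-0.7, 0.714, 0.0, -0.0]
force: [0.6, 0.5, -0.4]
width: 0.0262
gripper_force: 20.0
```

Run:
```python
from h import *
X=270+np.degrees(A[1]); print(tool()[0])
c=cam('wrist'); cv2.imwrite('pics/w2.png',imaging.snapshot('wrist'))
for n,p in enumerate([(-28,-84),(-28,-28),(-28,28),(-28,84),(28,-84),(28,-28),(28,28),(28,84)]): print(n,proj(c,[*t2w(A,np.array(p)/1000),.010]).round(0).tolist(),proj(c,[*t2w(A,np.array(p)/1000),.028]).round(0).tolist())
g=t2w(A,(.028,-.028))
plan([(*g,.011,X)])
```

```text
[0.50848405 0.23104417 0.09985088]
0 [[391.0, 138.0]] [[397.0, 140.0]]
1 [[387.0, 210.0]] [[392.0, 217.0]]
2 [[383.0, 273.0]] [[387.0, 284.0]]
3 [[379.0, 330.0]] [[383.0, 344.0]]
4 [[316.0, 138.0]] [[316.0, 140.0]]
5 [[316.0, 210.0]] [[316.0, 217.0]]
6 [[317.0, 273.0]] [[316.0, 284.0]]
7 [[317.0, 330.0]] [[317.0, 344.0]]
{'dx': -0.017, 'dy': -0.005, 'dz': 0.593, 'az': 0.001} rows 2
   -> [0.5094 0.2336 0.011 ]
```

View pics/w2.png

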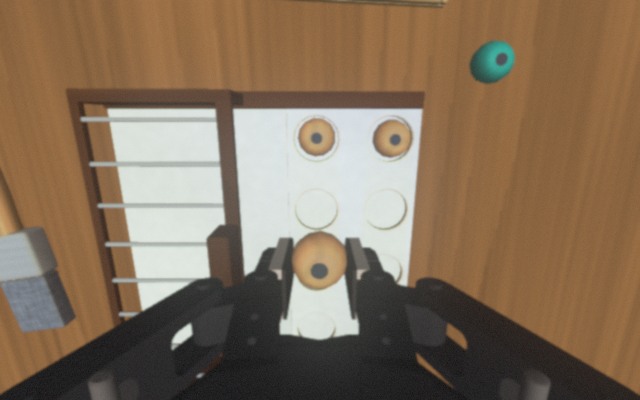

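Well 4's bead is seated at (317,138), begun bead (393,138); held bead at (318,262) going to well 5.

servo_tool:
  commands:
    - {"dx": -0.017, "dy": 0, "dz": 0.35, "ax": 0, "ay": 0, "az": 0, "jaw": 0.7}
    - {"dx": -0.017, "dy": 0, "dz": 0.5, "ax": 0, "ay": 0, "az": 0, "jaw": 0.7}
    - {"dx": -0.017, "dy": 0, "dz": 0.59, "ax": 0, "ay": 0, "az": 0, "jaw": 0.7}
    - {"dx": -0.017, "dy": 0, "dz": 0.59, "ax": 0, "ay": 0, "az": 0, "jaw": 0.7}
    - {"dx": -0.017, "dy": 0, "dz": 0.59, "ax": 0, "ay": 0, "az": 0, "jaw": 0.1}

```text
clock: 12.85
position: [0.5085, 0.2347, 0.0121]
eef_rot: [-0.7, 0.714, 0.0, 0.0]
force: [-3.1, 0.1, 1.5]
width: 0.0382
gripper_force: 0.0
```

servo_tool:
  commands:
    - {"dx": 0, "dy": 0, "dz": 0, "ax": 0, "ay": 0, "az": 0, "jaw": 0.1}
    - {"dx": 0, "dy": 0, "dz": -0.3, "ax": 0, "ay": 0, "az": 0, "jaw": 0.1}
    - {"dx": 0, "dy": 0, "dz": -0.6, "ax": 0, "ay": 0, "az": 0, "jaw": 0.1}
    - {"dx": 0, "dy": 0, "dz": -0.6, "ax": 0, "ay": 0, "az": 0, "jaw": 0.1}

```text
clock: 13.35
position: [0.5116, 0.2362, 0.1064]
eef_rot: [-0.7, 0.714, -0.001, 0.005]
force: [-0.2, 0.1, -0.0]
width: 0.0388
gripper_force: 0.0
```

servo_tool:
  commands:
    - {"dx": 0.4, "dy": -0.2, "dz": 0, "ax": 0, "ay": 0, "az": 0, "jaw": 0.0}
    - {"dx": 0.86, "dy": -0.21, "dz": 0, "ax": 0, "ay": 0, "az": 0, "jaw": 0.0}
    - {"dx": 0.86, "dy": -0.21, "dz": 0, "ax": 0, "ay": 0, "az": 0, "jaw": 0.0}

```text
clock: 13.72
position: [0.5374, 0.1018, 0.1012]
eef_rot: [-0.699, 0.715, 0.0, -0.0]
force: [-0.3, 0.2, 0.2]
width: 0.0427
gripper_force: 0.0
```

servo_tool:
  commands:
    - {"dx": 0.4, "dy": -0.2, "dz": 0, "ax": 0, "ay": 0, "az": 0, "jaw": 0.0}
    - {"dx": 0.86, "dy": -0.21, "dz": 0, "ax": 0, "ay": 0, "az": 0, "jaw": 0.0}
    - {"dx": 0.86, "dy": -0.21, "dz": 0, "ax": 0, "ay": 0, "az": 0, "jaw": 0.0}
    - {"dx": 0.86, "dy": -0.21, "dz": 0, "ax": 0, "ay": 0, "az": 0, "jaw": 0.0}
    - {"dx": 0.86, "dy": -0.21, "dz": 0, "ax": 0, "ay": 0, "az": 0, "jaw": 0.0}

```text
clock: 14.35
position: [0.5667, -0.0233, 0.1015]
eef_rot: [-0.701, 0.714, 0.0, 0.0]
force: [-0.3, -0.5, 0.6]
width: 0.0428
gripper_force: 0.0
```

```bash
cat >> h.py <<'E'
def find(top=True):
    "tan beads of the dish seen by top camera: dark holes (z .028) within the dish"
    im=imaging.snapshot('top'); c=cam('top'); hsv=cv2.cvtColor(im,cv2.COLOR_BGR2HSV)
    g=cv2.cvtColor(im,cv2.COLOR_BGR2GRAY)
    poly=np.zeros(g.shape,np.uint8); cv2.fillPoly(poly,[np.array([(268,162),(326,166),(316,281),(257,275)])],1)
    for b in blobs((g<120)&(poly>0),3,40):
        x,y=b[0].round().astype(int); p=np.clip(140-g[y-4:y+5,x-4:x+5].astype(float),0,None); Y,X=np.mgrid[y-4:y+5,x-4:x+5]
        q=[(p*X).sum()/p.sum(),(p*Y).sum()/p.sum()]; print('bead?',np.round(q,1),b[1],cast(c,q,.028)[0].round(4))
E
python3 - <<'E'
from h import *
X=270+np.degrees(A[1]); print(tool()[0]); find()
plan([(.569,-.0256,.0065,X)])
E
```

```text
[ 0.56669763 -0.02333564  0.10145093]
bead? [323.7 189.8] 16 [ 0.6097 -0.0572  0.028 ]
bead? [270.3 260.7] 20 [0.455  0.0532 0.028 ]
bead? [268.3 263.8] 9 [0.4484 0.0571 0.028 ]
bead? [302.2 264.9] 18 [ 0.4476 -0.015   0.028 ]
bead? [302.8 267.7] 8 [ 0.4418 -0.0163  0.028 ]
{'dx': 0.016, 'dy': -0.015, 'dz': 0.633, 'az': 0.005} rows 2
   -> [ 0.5689 -0.0256  0.0066]
```

servo_tool:
  commands:
    - {"dx": 0.016, "dy": -0.015, "dz": 0.3, "ax": 0, "ay": 0, "az": 0, "jaw": 0.0}
    - {"dx": 0.016, "dy": -0.015, "dz": 0.55, "ax": 0, "ay": 0, "az": 0, "jaw": 0.0}
    - {"dx": 0.016, "dy": -0.015, "dz": 0.63, "ax": 0, "ay": 0, "az": 0, "jaw": 0.0}
    - {"dx": 0.016, "dy": -0.015, "dz": 0.63, "ax": 0, "ay": 0, "az": 0, "jaw": 0.0}
    - {"dx": 0.016, "dy": -0.015, "dz": 0.63, "ax": 0, "ay": 0, "az": 0, "jaw": 0.7}

```text
clock: 15.02
position: [0.5702, -0.0266, 0.0088]
eef_rot: [-0.7, 0.714, -0.001, 0.001]
force: [-2.8, 0.4, 6.1]
width: 0.0263
gripper_force: 22.5
```

servo_tool:
  commands:
    - {"dx": 0, "dy": 0, "dz": 0, "ax": 0, "ay": 0, "az": 0, "jaw": 0.7}
    - {"dx": 0, "dy": 0, "dz": 0, "ax": 0, "ay": 0, "az": 0, "jaw": 0.7}
    - {"dx": 0, "dy": 0, "dz": -0.3, "ax": 0, "ay": 0, "az": 0, "jaw": 0.7}
    - {"dx": 0, "dy": 0, "dz": -0.62, "ax": 0, "ay": 0, "az": 0, "jaw": 0.7}
    - {"dx": 0, "dy": 0, "dz": -0.62, "ax": 0, "ay": 0, "az": 0, "jaw": 0.7}

```text
clock: 15.65
position: [0.5718, -0.0269, 0.1049]
eef_rot: [-0.7, 0.714, -0.003, 0.004]
force: [0.0, 0.5, -0.7]
width: 0.0263
gripper_force: 20.0
```

servo_tool:
  commands:
    - {"dx": -0.3, "dy": 0.05, "dz": 0, "ax": 0, "ay": 0, "az": 0, "jaw": 0.7}
    - {"dx": -0.6, "dy": 0.1, "dz": 0, "ax": 0, "ay": 0, "az": 0, "jaw": 0.7}
    - {"dx": -0.82, "dy": 0.145, "dz": 0, "ax": 0, "ay": 0, "az": 0, "jaw": 0.7}

```text
clock: 16.02
position: [0.5487, 0.0977, 0.0995]
eef_rot: [-0.7, 0.714, 0.0, -0.0]
force: [0.8, 0.2, -0.0]
width: 0.0261
gripper_force: 20.0
```

servo_tool:
  commands:
    - {"dx": -0.3, "dy": 0.05, "dz": 0, "ax": 0, "ay": 0, "az": 0, "jaw": 0.7}
    - {"dx": -0.6, "dy": 0.1, "dz": 0, "ax": 0, "ay": 0, "az": 0, "jaw": 0.7}
    - {"dx": -0.82, "dy": 0.145, "dz": 0, "ax": 0, "ay": 0, "az": 0, "jaw": 0.7}

```text
clock: 16.4
position: [0.5294, 0.2213, 0.0994]
eef_rot: [-0.7, 0.714, 0.0, -0.0]
force: [-0.1, -0.0, -0.4]
width: 0.0262
gripper_force: 20.0
```

servo_tool:
  commands:
    - {"dx": -0.3, "dy": 0.05, "dz": 0, "ax": 0, "ay": 0, "az": 0, "jaw": 0.7}
    - {"dx": -0.6, "dy": 0.1, "dz": 0, "ax": 0, "ay": 0, "az": 0, "jaw": 0.7}
    - {"dx": -0.82, "dy": 0.145, "dz": 0, "ax": 0, "ay": 0, "az": 0, "jaw": 0.7}
    - {"dx": -0.82, "dy": 0.145, "dz": 0, "ax": 0, "ay": 0, "az": 0, "jaw": 0.7}
    - {"dx": -0.82, "dy": 0.145, "dz": 0, "ax": 0, "ay": 0, "az": 0, "jaw": 0.7}

```text
clock: 17.02
position: [0.5105, 0.3426, 0.0995]
eef_rot: [-0.7, 0.714, 0.0, -0.001]
force: [0.8, 0.5, 0.6]
width: 0.0258
gripper_force: 20.0
```

Run:
```python
from h import *
X=270+np.degrees(A[1]); print(tool()[0],tool()[2]); find()
plan([(*t2w(A,(.028,.084)),.011,X)])
```

```text
[0.51052258 0.34255018 0.0994568 ] -91.12639630357846
bead? [311.6 172.9] 9 [ 0.6461 -0.03    0.028 ]
bead? [308.7 175.1] 5 [ 0.6411 -0.0237  0.028 ]
bead? [268.9 259.5] 13 [0.4574 0.0562 0.028 ]
bead? [268.5 263.9] 9 [0.4483 0.0568 0.028 ]
bead? [304. 264.] 11 [ 0.4496 -0.0185  0.028 ]
bead? [299.9 265.9] 4 [ 0.4453 -0.0101  0.028 ]
bead? [302.8 267.6] 8 [ 0.4419 -0.0163  0.028 ]
{'dx': -0.023, 'dy': -0.007, 'dz': 0.591, 'ax': 0.001, 'ay': -0.001, 'az': 0.002} rows 2
   -> [0.5118 0.3456 0.011 ]
```

servo_tool:
  commands:
    - {"dx": -0.022, "dy": 0, "dz": 0.35, "ax": 0, "ay": 0, "az": 0, "jaw": 0.7}
    - {"dx": -0.022, "dy": 0, "dz": 0.5, "ax": 0, "ay": 0, "az": 0, "jaw": 0.7}
    - {"dx": -0.022, "dy": 0, "dz": 0.59, "ax": 0, "ay": 0, "az": 0, "jaw": 0.7}
    - {"dx": -0.022, "dy": 0, "dz": 0.59, "ax": 0, "ay": 0, "az": 0, "jaw": 0.7}
    - {"dx": -0.022, "dy": 0, "dz": 0.59, "ax": 0, "ay": 0, "az": 0, "jaw": 0.1}

```text
clock: 17.7
position: [0.5115, 0.3465, 0.0124]
eef_rot: [-0.7, 0.714, -0.0, 0.001]
force: [0.2, 0.2, -0.4]
width: 0.0382
gripper_force: 0.0
```

servo_tool:
  commands:
    - {"dx": 0, "dy": 0, "dz": 0, "ax": 0, "ay": 0, "az": 0, "jaw": 0.1}
    - {"dx": 0, "dy": 0, "dz": -0.3, "ax": 0, "ay": 0, "az": 0, "jaw": 0.1}
    - {"dx": 0, "dy": 0, "dz": -0.6, "ax": 0, "ay": 0, "az": 0, "jaw": 0.1}
    - {"dx": 0, "dy": 0, "dz": -0.6, "ax": 0, "ay": 0, "az": 0, "jaw": 0.1}

```text
clock: 18.2
position: [0.5132, 0.3483, 0.1066]
eef_rot: [-0.7, 0.714, -0.0, 0.005]
force: [0.1, -0.5, 0.2]
width: 0.0388
gripper_force: 0.0
```

servo_tool:
  commands:
    - {"dx": 0.97, "dy": 0.19, "dz": 0, "ax": 0, "ay": 0, "az": 0, "jaw": 0.1}
    - {"dx": 0.97, "dy": 0.19, "dz": 0, "ax": 0, "ay": 0, "az": 0, "jaw": 0.1}
    - {"dx": 0.97, "dy": 0.19, "dz": 0, "ax": 0, "ay": 0, "az": 0, "jaw": 0.1}

```text
clock: 18.58
position: [0.4782, 0.1987, 0.1013]
eef_rot: [-0.7, 0.715, 0.0, -0.001]
force: [0.3, 0.6, 0.4]
width: 0.0381
gripper_force: 0.0
```

servo_tool:
  commands:
    - {"dx": 0.97, "dy": 0.19, "dz": 0, "ax": 0, "ay": 0, "az": 0, "jaw": 0.1}
    - {"dx": 0.97, "dy": 0.19, "dz": 0, "ax": 0, "ay": 0, "az": 0, "jaw": 0.1}
    - {"dx": 0.97, "dy": 0.19, "dz": 0, "ax": 0, "ay": 0, "az": 0, "jaw": 0.1}
    - {"dx": 0.97, "dy": 0.19, "dz": 0, "ax": 0, "ay": 0, "az": 0, "jaw": 0.1}
    - {"dx": 0.97, "dy": 0.19, "dz": 0, "ax": 0, "ay": 0, "az": 0, "jaw": 0.1}

```text
clock: 19.2
position: [0.4486, 0.0573, 0.1015]
eef_rot: [-0.7, 0.714, -0.0, 0.0]
force: [0.3, 0.4, -0.3]
width: 0.0384
gripper_force: 0.0
```

Run:
```python
from h import *
X=270+np.degrees(A[1]); print(tool()[0],tool()[2]); find()
c=cam('wrist'); cv2.imwrite('pics/w3.png',imaging.snapshot('wrist')); print(proj(c,[[.4484,.0555,.028],[.442,-.0163,.028],[.645,-.030,.028]]))
plan([(.4484,.0555,.0115,X)])
```

```text
[0.44862052 0.05729745 0.10151583] -91.11544379790867
bead? [311.6 172.9] 9 [ 0.6461 -0.03    0.028 ]
bead? [309.5 175.1] 7 [ 0.641  -0.0256  0.028 ]
bead? [302.3 264.9] 16 [ 0.4475 -0.0151  0.028 ]
bead? [302.8 267.6] 8 [ 0.4419 -0.0163  0.028 ]
[[317.76776424 209.99547822]
 [324.98777294 108.71293324]
 [ 22.81761858  93.64121458]]
{'dx': 0.014, 'dy': 0.001, 'dz': 0.599, 'az': 0.004} rows 2
   -> [0.4484 0.0555 0.0116]
```

View pics/w3.png

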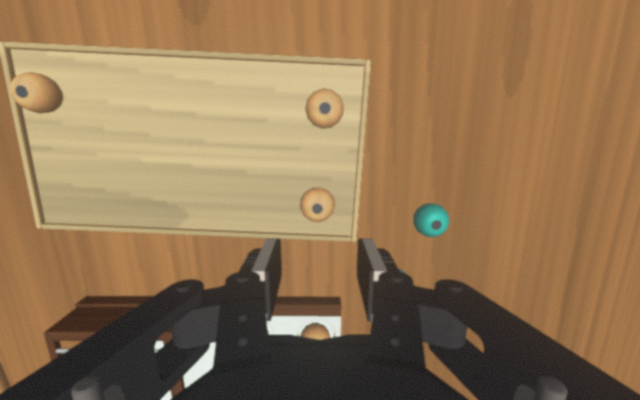

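Three tan beads remain, at (317,208), (325,108), (22,92), where predicted. Descend on the nearest.

servo_tool:
  commands:
    - {"dx": 0.014, "dy": 0, "dz": 0.3, "ax": 0, "ay": 0, "az": 0, "jaw": 0.1}
    - {"dx": 0.014, "dy": 0, "dz": 0.5, "ax": 0, "ay": 0, "az": 0, "jaw": 0.1}
    - {"dx": 0.014, "dy": 0, "dz": 0.6, "ax": 0, "ay": 0, "az": 0, "jaw": 0.1}
    - {"dx": 0.014, "dy": 0, "dz": 0.6, "ax": 0, "ay": 0, "az": 0, "jaw": 0.1}

```text
clock: 19.8
position: [0.4475, 0.0549, 0.0105]
eef_rot: [-0.701, 0.714, 0.0, -0.001]
force: [0.3, 1.5, -0.1]
width: 0.0388
gripper_force: 0.0
```

servo_tool:
  commands:
    - {"dx": 0, "dy": 0, "dz": 0, "ax": 0, "ay": 0, "az": 0, "jaw": 0.7}
    - {"dx": 0, "dy": 0, "dz": 0, "ax": 0, "ay": 0, "az": 0, "jaw": 0.7}
    - {"dx": 0, "dy": 0, "dz": 0, "ax": 0, "ay": 0, "az": 0, "jaw": 0.7}

```text
clock: 20.18
position: [0.4485, 0.0548, 0.0121]
eef_rot: [-0.7, 0.714, -0.0, 0.001]
force: [0.7, -0.1, 0.5]
width: 0.0259
gripper_force: 19.7
```

servo_tool:
  commands:
    - {"dx": 0, "dy": 0, "dz": -0.3, "ax": 0, "ay": 0, "az": 0, "jaw": 0.7}
    - {"dx": 0, "dy": 0, "dz": -0.6, "ax": 0, "ay": 0, "az": 0, "jaw": 0.7}
    - {"dx": 0, "dy": 0, "dz": -0.6, "ax": 0, "ay": 0, "az": 0, "jaw": 0.7}
    - {"dx": 0, "dy": 0, "dz": -0.6, "ax": 0, "ay": 0, "az": 0, "jaw": 0.7}

```text
clock: 20.68
position: [0.4477, 0.0545, 0.1013]
eef_rot: [-0.7, 0.714, 0.0, 0.0]
force: [0.4, -0.1, 0.2]
width: 0.026
gripper_force: 19.9
```

Run:
```python
from h import *
X=270+np.degrees(A[1]); print(tool()[0],tool()[2])
g=t2w(A,(-.028,-.028)); print(g)
plan([(*g,.10,X)])
```

```text
[0.44773276 0.05452835 0.10127394] -91.14476614714019
[0.45340452 0.23480842]
{'dx': -1.0, 'dy': -0.011, 'dz': 0.008, 'ay': 0.001, 'az': 0.002} rows 3
{'dx': -0.202, 'dy': -0.002, 'dz': 0.001} rows 1
   -> [0.4533 0.2348 0.1   ]
```

servo_tool:
  commands:
    - {"dx": -0.35, "dy": 0, "dz": 0, "ax": 0, "ay": 0, "az": 0, "jaw": 0.7}
    - {"dx": -0.7, "dy": -0.01, "dz": 0, "ax": 0, "ay": 0, "az": 0, "jaw": 0.7}
    - {"dx": -1.0, "dy": -0.01, "dz": 0, "ax": 0, "ay": 0, "az": 0, "jaw": 0.7}

```text
clock: 21.05
position: [0.4517, 0.2056, 0.1001]
eef_rot: [-0.7, 0.714, 0.0, -0.001]
force: [0.9, -0.6, -1.0]
width: 0.0259
gripper_force: 19.9
```

servo_tool:
  commands:
    - {"dx": -0.21, "dy": 0, "dz": 0, "ax": 0, "ay": 0, "az": 0, "jaw": 0.7}
    - {"dx": -0.21, "dy": 0, "dz": 0, "ax": 0, "ay": 0, "az": 0, "jaw": 0.7}
    - {"dx": -0.21, "dy": 0, "dz": 0, "ax": 0, "ay": 0, "az": 0, "jaw": 0.7}
    - {"dx": -0.21, "dy": 0, "dz": 0, "ax": 0, "ay": 0, "az": 0, "jaw": 0.7}

```text
clock: 21.55
position: [0.4529, 0.2349, 0.1011]
eef_rot: [-0.7, 0.714, 0.0, -0.001]
force: [-0.0, 1.2, -0.5]
width: 0.026
gripper_force: 19.9
```

servo_tool:
  commands:
    - {"dx": 0, "dy": 0, "dz": 0.35, "ax": 0, "ay": 0, "az": 0, "jaw": 0.7}
    - {"dx": 0, "dy": 0, "dz": 0.5, "ax": 0, "ay": 0, "az": 0, "jaw": 0.7}
    - {"dx": 0, "dy": 0, "dz": 0.59, "ax": 0, "ay": 0, "az": 0, "jaw": 0.7}
    - {"dx": 0, "dy": 0, "dz": 0.59, "ax": 0, "ay": 0, "az": 0, "jaw": 0.7}
    - {"dx": 0, "dy": 0, "dz": 0.59, "ax": 0, "ay": 0, "az": 0, "jaw": 0.1}

```text
clock: 22.18
position: [0.4538, 0.2363, 0.0139]
eef_rot: [-0.7, 0.714, -0.0, 0.001]
force: [0.4, -0.0, 0.2]
width: 0.0382
gripper_force: 0.0
```

servo_tool:
  commands:
    - {"dx": 0, "dy": 0, "dz": 0, "ax": 0, "ay": 0, "az": 0, "jaw": 0.1}
    - {"dx": 0, "dy": 0, "dz": -0.3, "ax": 0, "ay": 0, "az": 0, "jaw": 0.1}
    - {"dx": 0, "dy": 0, "dz": -0.6, "ax": 0, "ay": 0, "az": 0, "jaw": 0.1}
    - {"dx": 0, "dy": 0, "dz": -0.6, "ax": 0, "ay": 0, "az": 0, "jaw": 0.1}

```text
clock: 22.68
position: [0.4555, 0.2378, 0.1074]
eef_rot: [-0.7, 0.714, -0.001, 0.005]
force: [0.7, 1.1, 0.3]
width: 0.0384
gripper_force: 0.0
```

servo_tool:
  commands:
    - {"dx": 0.84, "dy": 0.02, "dz": 0, "ax": 0, "ay": 0, "az": 0, "jaw": 0.1}
    - {"dx": 0.84, "dy": 0.02, "dz": 0, "ax": 0, "ay": 0, "az": 0, "jaw": 0.1}
    - {"dx": 0.84, "dy": 0.02, "dz": 0, "ax": 0, "ay": 0, "az": 0, "jaw": 0.1}

```text
clock: 23.05
position: [0.4466, 0.1069, 0.1028]
eef_rot: [-0.699, 0.715, 0.0, -0.0]
force: [1.3, 1.4, 0.1]
width: 0.0382
gripper_force: 0.0
```

servo_tool:
  commands:
    - {"dx": 0.84, "dy": 0.02, "dz": 0, "ax": 0, "ay": 0, "az": 0, "jaw": 0.1}
    - {"dx": 0.84, "dy": 0.02, "dz": 0, "ax": 0, "ay": 0, "az": 0, "jaw": 0.1}
    - {"dx": 0.84, "dy": 0.02, "dz": 0, "ax": 0, "ay": 0, "az": 0, "jaw": 0.1}
    - {"dx": 0.84, "dy": 0.02, "dz": 0, "ax": 0, "ay": 0, "az": 0, "jaw": 0.1}
    - {"dx": 0.84, "dy": 0.02, "dz": 0, "ax": 0, "ay": 0, "az": 0, "jaw": 0.1}

```text
clock: 23.68
position: [0.4426, -0.0147, 0.103]
eef_rot: [-0.701, 0.713, 0.0, 0.0]
force: [0.1, 0.1, 0.2]
width: 0.0383
gripper_force: 0.0
```

Run:
```python
from h import *
X=270+np.degrees(A[1]); print(tool()[0],tool()[2]); find()
c=cam('wrist'); im=imaging.snapshot('wrist'); q=proj(c,[.442,-.0163,.028])[0].round().astype(int); print(q)
g=cv2.cvtColor(im,cv2.COLOR_BGR2GRAY); m=np.zeros_like(g,bool); s=np.s_[q[1]-25:q[1]+20,q[0]-25:q[0]+26]; m[s]=g[s]<85
for b in blobs(m,20,200): print('hole',b[0],b[1],cast(c,b[0],.028)[0].round(4))
plan([(.442,-.0163,.0115,X)])
```

```text
[ 0.44255203 -0.01468644  0.10297442] -91.02606353481195
bead? [308.5 174.8] 10 [ 0.6416 -0.0234  0.028 ]
bead? [311.6 172.8] 9 [ 0.6463 -0.03    0.028 ]
[318 210]
{'dx': 0.011, 'dy': 0.003, 'dz': 0.61, 'az': 0.005} rows 2
   -> [ 0.442  -0.0164  0.0115]
```

servo_tool:
  commands:
    - {"dx": 0.01, "dy": 0, "dz": 0.3, "ax": 0, "ay": 0, "az": 0, "jaw": 0.1}
    - {"dx": 0.01, "dy": 0, "dz": 0.5, "ax": 0, "ay": 0, "az": 0, "jaw": 0.1}
    - {"dx": 0.01, "dy": 0, "dz": 0.61, "ax": 0, "ay": 0, "az": 0, "jaw": 0.1}
    - {"dx": 0.01, "dy": 0, "dz": 0.61, "ax": 0, "ay": 0, "az": 0, "jaw": 0.1}

```text
clock: 24.28
position: [0.4416, -0.0169, 0.0107]
eef_rot: [-0.701, 0.714, 0.001, -0.001]
force: [1.1, 0.2, 0.8]
width: 0.0387
gripper_force: 0.0
```

servo_tool:
  commands:
    - {"dx": 0, "dy": 0, "dz": 0, "ax": 0, "ay": 0, "az": 0, "jaw": 0.7}
    - {"dx": 0, "dy": 0, "dz": 0, "ax": 0, "ay": 0, "az": 0, "jaw": 0.7}
    - {"dx": 0, "dy": 0, "dz": 0, "ax": 0, "ay": 0, "az": 0, "jaw": 0.7}

```text
clock: 24.65
position: [0.4426, -0.0172, 0.0121]
eef_rot: [-0.7, 0.714, -0.0, 0.001]
force: [0.3, 0.0, 2.0]
width: 0.0257
gripper_force: 19.8
```

servo_tool:
  commands:
    - {"dx": 0, "dy": 0, "dz": -0.3, "ax": 0, "ay": 0, "az": 0, "jaw": 0.7}
    - {"dx": 0, "dy": 0, "dz": -0.6, "ax": 0, "ay": 0, "az": 0, "jaw": 0.7}
    - {"dx": 0, "dy": 0, "dz": -0.6, "ax": 0, "ay": 0, "az": 0, "jaw": 0.7}
    - {"dx": 0, "dy": 0, "dz": -0.6, "ax": 0, "ay": 0, "az": 0, "jaw": 0.7}

```text
clock: 25.15
position: [0.4418, -0.0173, 0.1012]
eef_rot: [-0.7, 0.714, 0.0, 0.0]
force: [0.3, -0.2, -1.1]
width: 0.0262
gripper_force: 19.9
```

servo_tool:
  commands:
    - {"dx": -0.3, "dy": 0, "dz": 0, "ax": 0, "ay": 0, "az": 0, "jaw": 0.7}
    - {"dx": -0.5, "dy": -0.01, "dz": 0, "ax": 0, "ay": 0, "az": 0, "jaw": 0.7}
    - {"dx": -0.69, "dy": -0.013, "dz": 0, "ax": 0, "ay": 0, "az": 0, "jaw": 0.7}

```text
clock: 25.52
position: [0.4453, 0.0867, 0.1001]
eef_rot: [-0.7, 0.714, 0.0, -0.001]
force: [-0.1, 0.1, -0.1]
width: 0.0259
gripper_force: 19.9
```

servo_tool:
  commands:
    - {"dx": -0.3, "dy": 0, "dz": 0, "ax": 0, "ay": 0, "az": 0, "jaw": 0.7}
    - {"dx": -0.5, "dy": -0.01, "dz": 0, "ax": 0, "ay": 0, "az": 0, "jaw": 0.7}
    - {"dx": -0.69, "dy": -0.013, "dz": 0, "ax": 0, "ay": 0, "az": 0, "jaw": 0.7}

```text
clock: 25.9
position: [0.4492, 0.1901, 0.0999]
eef_rot: [-0.7, 0.714, 0.0, -0.002]
force: [-0.2, -0.3, 0.1]
width: 0.026
gripper_force: 19.9
```

servo_tool:
  commands:
    - {"dx": -0.3, "dy": 0, "dz": 0, "ax": 0, "ay": 0, "az": 0, "jaw": 0.7}
    - {"dx": -0.5, "dy": -0.01, "dz": 0, "ax": 0, "ay": 0, "az": 0, "jaw": 0.7}
    - {"dx": -0.69, "dy": -0.013, "dz": 0, "ax": 0, "ay": 0, "az": 0, "jaw": 0.7}
    - {"dx": -0.69, "dy": -0.013, "dz": 0, "ax": 0, "ay": 0, "az": 0, "jaw": 0.7}
    - {"dx": -0.69, "dy": -0.013, "dz": 0, "ax": 0, "ay": 0, "az": 0, "jaw": 0.7}

```text
clock: 26.52
position: [0.4535, 0.2921, 0.1003]
eef_rot: [-0.7, 0.714, -0.0, -0.001]
force: [-0.7, -0.5, -0.1]
width: 0.0257
gripper_force: 19.9
```

Run:
```python
from h import *
X=270+np.degrees(A[1]); print(tool()[0],tool()[2]); find()
plan([(*t2w(A,(-.028,.028)),.013,X)])
```

```text
[0.45350785 0.29208718 0.10030962] -91.12372477108985
bead? [311.6 172.9] 9 [ 0.646 -0.03   0.028]
bead? [308.7 175.1] 5 [ 0.6412 -0.0239  0.028 ]
{'dx': 0.007, 'dy': -0.007, 'dz': 0.585, 'ax': 0.002, 'ay': -0.002, 'az': 0.002} rows 2
   -> [0.4546 0.2907 0.0129]
```

servo_tool:
  commands:
    - {"dx": 0.007, "dy": -0.005, "dz": 0.35, "ax": 0, "ay": 0, "az": 0, "jaw": 0.7}
    - {"dx": 0.007, "dy": -0.005, "dz": 0.5, "ax": 0, "ay": 0, "az": 0, "jaw": 0.7}
    - {"dx": 0.007, "dy": -0.005, "dz": 0.585, "ax": 0, "ay": 0, "az": 0, "jaw": 0.7}
    - {"dx": 0.007, "dy": -0.005, "dz": 0.585, "ax": 0, "ay": 0, "az": 0, "jaw": 0.7}
    - {"dx": 0.007, "dy": -0.005, "dz": 0.585, "ax": 0, "ay": 0, "az": 0, "jaw": 0.1}

```text
clock: 27.2
position: [0.4555, 0.2923, 0.0149]
eef_rot: [-0.7, 0.714, -0.0, 0.001]
force: [-0.8, -0.1, -0.2]
width: 0.0386
gripper_force: 0.0
```

servo_tool:
  commands:
    - {"dx": 0, "dy": 0, "dz": 0, "ax": 0, "ay": 0, "az": 0, "jaw": 0.1}
    - {"dx": 0, "dy": 0, "dz": -0.3, "ax": 0, "ay": 0, "az": 0, "jaw": 0.1}
    - {"dx": 0, "dy": 0, "dz": -0.6, "ax": 0, "ay": 0, "az": 0, "jaw": 0.1}
    - {"dx": 0, "dy": 0, "dz": -0.6, "ax": 0, "ay": 0, "az": 0, "jaw": 0.1}

```text
clock: 27.7
position: [0.4571, 0.2939, 0.1085]
eef_rot: [-0.7, 0.714, -0.0, 0.005]
force: [-0.2, -0.1, -0.7]
width: 0.0384
gripper_force: 0.0
```

servo_tool:
  commands:
    - {"dx": 0.7, "dy": -0.44, "dz": 0, "ax": 0, "ay": 0, "az": 0, "jaw": 0.1}
    - {"dx": 0.7, "dy": -0.44, "dz": 0, "ax": 0, "ay": 0, "az": 0, "jaw": 0.1}
    - {"dx": 0.7, "dy": -0.44, "dz": 0, "ax": 0, "ay": 0, "az": 0, "jaw": 0.1}

```text
clock: 28.08
position: [0.5199, 0.1823, 0.1033]
eef_rot: [-0.698, 0.716, -0.0, -0.0]
force: [-0.5, -0.3, -0.5]
width: 0.0384
gripper_force: 0.0
```

servo_tool:
  commands:
    - {"dx": 0.7, "dy": -0.44, "dz": 0, "ax": 0, "ay": 0, "az": 0, "jaw": 0.1}
    - {"dx": 0.7, "dy": -0.44, "dz": 0, "ax": 0, "ay": 0, "az": 0, "jaw": 0.1}
    - {"dx": 0.7, "dy": -0.44, "dz": 0, "ax": 0, "ay": 0, "az": 0, "jaw": 0.1}

```text
clock: 28.45
position: [0.5837, 0.0766, 0.103]
eef_rot: [-0.699, 0.716, 0.0, -0.0]
force: [-0.2, -0.1, 0.2]
width: 0.0386
gripper_force: 0.0
```

servo_tool:
  commands:
    - {"dx": 0.7, "dy": -0.44, "dz": 0, "ax": 0, "ay": 0, "az": 0, "jaw": 0.1}
    - {"dx": 0.7, "dy": -0.44, "dz": 0, "ax": 0, "ay": 0, "az": 0, "jaw": 0.1}
    - {"dx": 0.7, "dy": -0.44, "dz": 0, "ax": 0, "ay": 0, "az": 0, "jaw": 0.1}
    - {"dx": 0.7, "dy": -0.44, "dz": 0, "ax": 0, "ay": 0, "az": 0, "jaw": 0.1}
    - {"dx": 0.7, "dy": -0.44, "dz": 0, "ax": 0, "ay": 0, "az": 0, "jaw": 0.1}

```text
clock: 29.08
position: [0.6462, -0.0253, 0.1039]
eef_rot: [-0.701, 0.713, 0.0, 0.0]
force: [-0.5, 0.9, 0.2]
width: 0.0382
gripper_force: 0.0
```

Run:
```python
from h import *
X=270+np.degrees(A[1]); print(tool()[0],tool()[2])
c=cam('wrist'); im=imaging.snapshot('wrist'); print(proj(c,[.6455,-.030,.028]))
cv2.imwrite('pics/w4.png',im)
plan([(.6455,-.030,.0125,X)])
```

```text
[ 0.64621581 -0.02528649  0.10388344] -91.01381975652367
[[318.36556998 205.61074472]]
{'dx': 0.031, 'dy': 0.005, 'dz': 0.61, 'az': 0.005} rows 2
   -> [ 0.6455 -0.0299  0.0125]
```

View pics/w4.png

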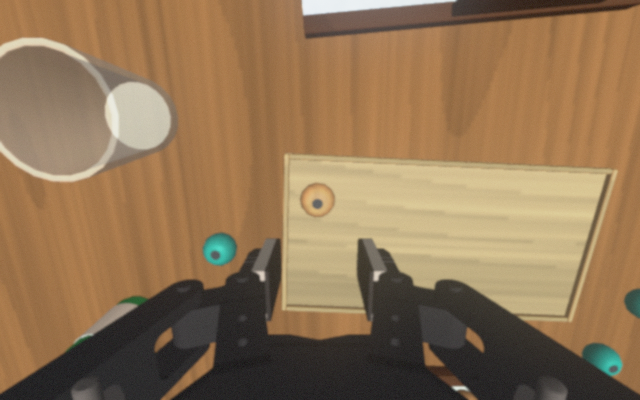

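One tan bead left at (317,203), as predicted; turquoise at (220,249) stays clear of the fingers.

servo_tool:
  commands:
    - {"dx": 0.035, "dy": 0, "dz": 0.3, "ax": 0, "ay": 0, "az": 0, "jaw": 0.1}
    - {"dx": 0.035, "dy": 0, "dz": 0.5, "ax": 0, "ay": 0, "az": 0, "jaw": 0.1}
    - {"dx": 0.035, "dy": 0, "dz": 0.615, "ax": 0, "ay": 0, "az": 0, "jaw": 0.1}
    - {"dx": 0.035, "dy": 0, "dz": 0.615, "ax": 0, "ay": 0, "az": 0, "jaw": 0.1}

```text
clock: 29.62
position: [0.6459, -0.0317, 0.0108]
eef_rot: [-0.7, 0.714, 0.001, -0.001]
force: [1.0, -0.5, 0.6]
width: 0.0389
gripper_force: 0.0
```

servo_tool:
  commands:
    - {"dx": 0, "dy": 0, "dz": 0, "ax": 0, "ay": 0, "az": 0, "jaw": 0.7}
    - {"dx": 0, "dy": 0, "dz": 0, "ax": 0, "ay": 0, "az": 0, "jaw": 0.7}
    - {"dx": 0, "dy": 0, "dz": 0, "ax": 0, "ay": 0, "az": 0, "jaw": 0.7}

```text
clock: 30.0
position: [0.6475, -0.032, 0.0129]
eef_rot: [-0.7, 0.714, -0.001, 0.001]
force: [0.0, 0.7, 3.5]
width: 0.0257
gripper_force: 19.9
```

servo_tool:
  commands:
    - {"dx": 0, "dy": 0, "dz": -0.3, "ax": 0, "ay": 0, "az": 0, "jaw": 0.7}
    - {"dx": 0, "dy": 0, "dz": -0.6, "ax": 0, "ay": 0, "az": 0, "jaw": 0.7}
    - {"dx": 0, "dy": 0, "dz": -0.6, "ax": 0, "ay": 0, "az": 0, "jaw": 0.7}
    - {"dx": 0, "dy": 0, "dz": -0.6, "ax": 0, "ay": 0, "az": 0, "jaw": 0.7}

```text
clock: 30.5
position: [0.6462, -0.0321, 0.1013]
eef_rot: [-0.7, 0.714, 0.0, 0.0]
force: [-0.2, 0.3, -0.4]
width: 0.0259
gripper_force: 19.9
```

Run:
```python
from h import *
X=270+np.degrees(A[1]); print(tool()[0],tool()[2])
plan([(*t2w(A,(.028,.028)),.103,X)])
```

```text
[ 0.64619451 -0.03206977  0.10129323] -91.13941848621232
{'dx': -1.0, 'dy': 0.445, 'dz': -0.005, 'az': 0.001} rows 3
{'dx': -1.0, 'dy': 0.446, 'dz': -0.004, 'ay': 0.001, 'az': 0.001} rows 3
{'dx': -0.126, 'dy': 0.056, 'dz': -0.001} rows 1
   -> [0.5107 0.2897 0.103 ]
```

servo_tool:
  commands:
    - {"dx": -0.3, "dy": 0.2, "dz": 0, "ax": 0, "ay": 0, "az": 0, "jaw": 0.7}
    - {"dx": -0.6, "dy": 0.35, "dz": 0, "ax": 0, "ay": 0, "az": 0, "jaw": 0.7}
    - {"dx": -1.0, "dy": 0.45, "dz": 0, "ax": 0, "ay": 0, "az": 0, "jaw": 0.7}
    - {"dx": -1.0, "dy": 0.45, "dz": 0, "ax": 0, "ay": 0, "az": 0, "jaw": 0.7}

```text
clock: 31.0
position: [0.5802, 0.1225, 0.1002]
eef_rot: [-0.702, 0.712, 0.001, -0.001]
force: [-0.2, 0.1, -0.4]
width: 0.0261
gripper_force: 19.9
```

servo_tool:
  commands:
    - {"dx": -0.3, "dy": 0.2, "dz": 0, "ax": 0, "ay": 0, "az": 0, "jaw": 0.7}
    - {"dx": -0.6, "dy": 0.35, "dz": 0, "ax": 0, "ay": 0, "az": 0, "jaw": 0.7}
    - {"dx": -1.0, "dy": 0.45, "dz": 0, "ax": 0, "ay": 0, "az": 0, "jaw": 0.7}
    - {"dx": -1.0, "dy": 0.45, "dz": 0, "ax": 0, "ay": 0, "az": 0, "jaw": 0.7}

```text
clock: 31.5
position: [0.5161, 0.2731, 0.1001]
eef_rot: [-0.702, 0.713, 0.0, -0.001]
force: [-0.2, -0.7, -1.1]
width: 0.0259
gripper_force: 19.9
```

servo_tool:
  commands:
    - {"dx": -0.13, "dy": 0.055, "dz": 0, "ax": 0, "ay": 0, "az": 0, "jaw": 0.7}
    - {"dx": -0.13, "dy": 0.055, "dz": 0, "ax": 0, "ay": 0, "az": 0, "jaw": 0.7}
    - {"dx": -0.13, "dy": 0.055, "dz": 0, "ax": 0, "ay": 0, "az": 0, "jaw": 0.7}
    - {"dx": -0.13, "dy": 0.055, "dz": 0, "ax": 0, "ay": 0, "az": 0, "jaw": 0.7}

```text
clock: 32.0
position: [0.5098, 0.2894, 0.1015]
eef_rot: [-0.7, 0.714, -0.0, -0.0]
force: [0.3, -0.1, -0.2]
width: 0.0257
gripper_force: 19.9
```

Run:
```python
from h import *
X=270+np.degrees(A[1]); print(tool()[0],tool()[2])
plan([(*t2w(A,(.028,.028)),.0135,X)])
```

```text
[0.50982676 0.28937959 0.10145465] -91.180470127431
{'dx': -0.002, 'dy': -0.005, 'dz': 0.586, 'az': 0.001} rows 2
   -> [0.5106 0.2896 0.0136]
```

Place in well 6, then rise and back off toward the dish to check with the wrist camera.

servo_tool:
  commands:
    - {"dx": 0, "dy": -0.005, "dz": 0.35, "ax": 0, "ay": 0, "az": 0, "jaw": 0.7}
    - {"dx": 0, "dy": -0.005, "dz": 0.5, "ax": 0, "ay": 0, "az": 0, "jaw": 0.7}
    - {"dx": 0, "dy": -0.005, "dz": 0.585, "ax": 0, "ay": 0, "az": 0, "jaw": 0.7}
    - {"dx": 0, "dy": -0.005, "dz": 0.585, "ax": 0, "ay": 0, "az": 0, "jaw": 0.7}
    - {"dx": 0, "dy": -0.005, "dz": 0.585, "ax": 0, "ay": 0, "az": 0, "jaw": 0.1}

```text
clock: 32.62
position: [0.5101, 0.2902, 0.0144]
eef_rot: [-0.7, 0.714, 0.0, 0.0]
force: [-2.9, 0.3, 1.9]
width: 0.0381
gripper_force: 0.0
```

servo_tool:
  commands:
    - {"dx": 0, "dy": 0, "dz": 0, "ax": 0, "ay": 0, "az": 0, "jaw": 0.1}
    - {"dx": 0, "dy": 0, "dz": -0.4, "ax": 0, "ay": 0, "az": 0, "jaw": 0.1}
    - {"dx": 0, "dy": 0, "dz": -0.8, "ax": 0, "ay": 0, "az": 0, "jaw": 0.1}
    - {"dx": 0, "dy": 0, "dz": -1.0, "ax": 0, "ay": 0, "az": 0, "jaw": 0.1}
    - {"dx": 0, "dy": 0, "dz": -1.0, "ax": 0, "ay": 0, "az": 0, "jaw": 0.1}

```text
clock: 33.25
position: [0.5122, 0.2912, 0.1678]
eef_rot: [-0.7, 0.714, -0.001, 0.004]
force: [-0.1, 0.4, -0.1]
width: 0.0382
gripper_force: 0.0
```

servo_tool:
  commands:
    - {"dx": -0.6, "dy": 0, "dz": 0, "ax": 0, "ay": 0, "az": 0, "jaw": 0.1}
    - {"dx": -0.9, "dy": 0, "dz": 0, "ax": 0, "ay": 0, "az": 0, "jaw": 0.1}
    - {"dx": -0.9, "dy": 0, "dz": 0, "ax": 0, "ay": 0, "az": 0, "jaw": 0.1}
    - {"dx": -0.9, "dy": 0, "dz": 0, "ax": 0, "ay": 0, "az": 0, "jaw": 0.1}

```text
clock: 33.75
position: [0.5127, 0.4252, 0.1625]
eef_rot: [-0.7, 0.714, -0.0, -0.001]
force: [-0.0, -0.3, 0.2]
width: 0.0386
gripper_force: 0.0
```

Run:
```python
from h import *
X=270+np.degrees(A[1]); print(tool()[0],tool()[2])
cv2.imwrite('pics/w5.png',imaging.snapshot('wrist'))
g=t2w(A,(.0875,-.003))
plan([(*g,.14,X),(*g,.059,X)])
```

```text
[0.51271567 0.42522864 0.16254617] -91.07143266442634
{'dx': 1.0, 'dy': -0.36, 'dz': 0.14, 'ax': 0.001, 'ay': -0.001, 'az': 0.002} rows 3
{'dx': 0.106, 'dy': -0.038, 'dz': 0.015} rows 1
   -> [0.5694 0.2573 0.14  ]
{'dz': 0.54} rows 2
   -> [0.5694 0.2573 0.059 ]
```

View pics/w5.png

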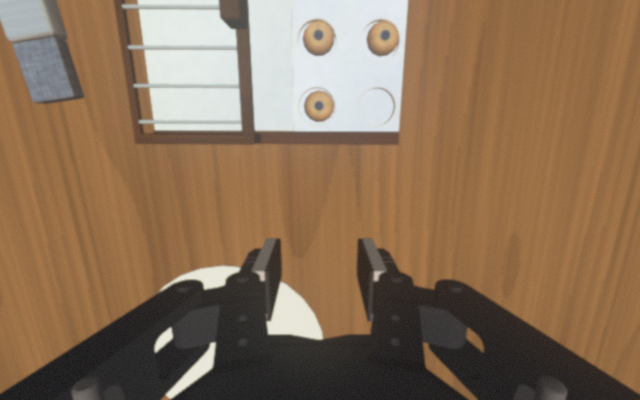

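Wells 6 (318,37), 2 (382,37) and 7 (318,105) hold beads, 3 is empty. Numeric check of the rest, and move to the grip.

Run:
```python
from h import *
im=imaging.snapshot('top'); c=cam('top'); cv2.imwrite('pics/t3.png',im); hsv=cv2.cvtColor(im,cv2.COLOR_BGR2HSV)
for n,p in enumerate([(-28,-84),(-28,-28),(-28,28),(-28,84),(28,-84),(28,-28),(28,28),(28,84)]):
    x,y=proj(c,[*t2w(A,np.array(p)/1000),.022])[0].round().astype(int); r=hsv[y-4:y+5,x-4:x+5].reshape(-1,3); print(n,x,y,np.median(r,0))
    g=cv2.cvtColor(im,cv2.COLOR_BGR2GRAY)[y-6:y+7,x-6:x+7].astype(float); q=np.clip(130-g,0,None); Y,X=np.mgrid[y-6:y+7,x-6:x+7]
    if q.sum()>0: print('   hole',(w2t(A,cast(c,[(q*X).sum()/q.sum(),(q*Y).sum()/q.sum()],.028)[0])*1000).round(1))
find()
```

```text
0 212 261 [ 19. 109. 191.]
   hole [-24.5 -86.5]
1 186 259 [ 18. 106. 185.]
   hole [-27.5 -29.3]
2 159 258 [ 18. 106. 185.]
   hole [-26.9  23.4]
3 133 257 [ 75.  11. 226.]
4 214 234 [ 18. 108. 193.]
   hole [ 27.8 -85.4]
5 188 233 [ 19. 106. 185.]
   hole [ 26.7 -29. ]
6 162 232 [ 18. 108. 189.]
   hole [27.  24.8]
7 135 231 [ 18. 106. 184.]
   hole [27.6 78.9]
```

servo_tool:
  commands:
    - {"dx": 0.5, "dy": -0.18, "dz": 0, "ax": 0, "ay": 0, "az": 0, "jaw": 0.1}
    - {"dx": 1.0, "dy": -0.36, "dz": 0.1, "ax": 0, "ay": 0, "az": 0, "jaw": 0.1}
    - {"dx": 1.0, "dy": -0.36, "dz": 0.14, "ax": 0, "ay": 0, "az": 0, "jaw": 0.1}
    - {"dx": 1.0, "dy": -0.36, "dz": 0.14, "ax": 0, "ay": 0, "az": 0, "jaw": 0.1}

```text
clock: 34.4
position: [0.5643, 0.27, 0.1427]
eef_rot: [-0.698, 0.716, 0.0, -0.001]
force: [0.6, 0.5, 0.1]
width: 0.0384
gripper_force: 0.0
```

servo_tool:
  commands:
    - {"dx": 0.11, "dy": -0.04, "dz": 0, "ax": 0, "ay": 0, "az": 0, "jaw": 0.1}
    - {"dx": 0.11, "dy": -0.04, "dz": 0, "ax": 0, "ay": 0, "az": 0, "jaw": 0.1}
    - {"dx": 0.11, "dy": -0.04, "dz": 0, "ax": 0, "ay": 0, "az": 0, "jaw": 0.1}

```text
clock: 34.78
position: [0.5697, 0.2578, 0.1431]
eef_rot: [-0.7, 0.714, 0.0, 0.0]
force: [0.3, 0.1, -0.2]
width: 0.0384
gripper_force: 0.0
```

All seven beads are in wells (only 3 empty), dish empty. Grip the bar and shut cover A.

servo_tool:
  commands:
    - {"dx": 0, "dy": -0.005, "dz": 0.35, "ax": 0, "ay": 0, "az": 0, "jaw": 0.1}
    - {"dx": 0, "dy": -0.005, "dz": 0.55, "ax": 0, "ay": 0, "az": 0, "jaw": 0.1}
    - {"dx": 0, "dy": -0.005, "dz": 0.55, "ax": 0, "ay": 0, "az": 0, "jaw": 0.1}
    - {"dx": 0, "dy": -0.005, "dz": 0.55, "ax": 0, "ay": 0, "az": 0, "jaw": 0.9}
    - {"dx": 0, "dy": -0.005, "dz": 0.55, "ax": 0, "ay": 0, "az": 0, "jaw": 0.9}

```text
clock: 35.4
position: [0.5706, 0.2583, 0.0624]
eef_rot: [-0.7, 0.714, 0.0, 0.001]
force: [-3.7, 2.3, 4.6]
width: 0.0131
gripper_force: 23.8
```

servo_tool:
  commands:
    - {"dx": 0, "dy": 0, "dz": 0, "ax": 0, "ay": 0, "az": 0, "jaw": 0.9}
    - {"dx": 0, "dy": 0, "dz": 0, "ax": 0, "ay": 0, "az": 0, "jaw": 0.9}

```text
clock: 35.65
position: [0.5706, 0.2583, 0.0624]
eef_rot: [-0.7, 0.714, 0.0, 0.001]
force: [-4.7, 2.2, 7.1]
width: 0.0137
gripper_force: 24.0
```

servo_tool:
  commands:
    - {"dx": 0, "dy": 0.15, "dz": 0, "ax": 0, "ay": 0, "az": 0, "jaw": 0.9}
    - {"dx": 0, "dy": 0.35, "dz": 0, "ax": 0, "ay": 0, "az": 0, "jaw": 0.9}
    - {"dx": 0, "dy": 0.55, "dz": 0, "ax": 0, "ay": 0, "az": 0, "jaw": 0.9}
    - {"dx": 0, "dy": 0.7, "dz": 0, "ax": 0, "ay": 0, "az": 0, "jaw": 0.9}
    - {"dx": 0, "dy": 0.8, "dz": 0, "ax": 0, "ay": 0, "az": 0, "jaw": 0.9}

```text
clock: 36.28
position: [0.4517, 0.261, 0.0623]
eef_rot: [-0.7, 0.714, -0.001, 0.003]
force: [3.1, 1.3, 5.1]
width: 0.0134
gripper_force: 23.8
```

servo_tool:
  commands:
    - {"dx": 0, "dy": 0.03, "dz": 0, "ax": 0, "ay": 0, "az": 0, "jaw": 0.9}
    - {"dx": 0, "dy": 0.05, "dz": 0, "ax": 0, "ay": 0, "az": 0, "jaw": 0.9}
    - {"dx": 0, "dy": 0.065, "dz": 0, "ax": 0, "ay": 0, "az": 0, "jaw": 0.9}
    - {"dx": 0, "dy": 0.075, "dz": 0, "ax": 0, "ay": 0, "az": 0, "jaw": 0.9}
    - {"dx": 0, "dy": 0.075, "dz": 0, "ax": 0, "ay": 0, "az": 0, "jaw": 0.9}

```text
clock: 36.9
position: [0.4412, 0.2613, 0.0623]
eef_rot: [-0.7, 0.714, -0.001, 0.003]
force: [1.8, 0.7, 8.1]
width: 0.0133
gripper_force: 24.2
```

servo_tool:
  commands:
    - {"dx": 0, "dy": 0.015, "dz": 0, "ax": 0, "ay": 0, "az": 0, "jaw": 0.9}
    - {"dx": 0, "dy": 0.025, "dz": 0, "ax": 0, "ay": 0, "az": 0, "jaw": 0.9}
    - {"dx": 0, "dy": 0.025, "dz": 0, "ax": 0, "ay": 0, "az": 0, "jaw": 0.9}

```text
clock: 37.28
position: [0.4404, 0.2613, 0.0624]
eef_rot: [-0.701, 0.714, -0.002, 0.004]
force: [13.8, -1.2, -1.4]
width: 0.0134
gripper_force: 23.1
```

servo_tool:
  commands:
    - {"dx": 0, "dy": -0.015, "dz": 0, "ax": 0, "ay": 0, "az": 0, "jaw": 0.9}
    - {"dx": 0, "dy": -0.015, "dz": 0, "ax": 0, "ay": 0, "az": 0, "jaw": 0.1}
    - {"dx": 0, "dy": -0.015, "dz": 0, "ax": 0, "ay": 0, "az": 0, "jaw": 0.1}
    - {"dx": 0, "dy": -0.015, "dz": -0.3, "ax": 0, "ay": 0, "az": 0, "jaw": 0.1}
    - {"dx": 0, "dy": -0.015, "dz": -0.6, "ax": 0, "ay": 0, "az": 0, "jaw": 0.1}

```text
clock: 37.9
position: [0.437, 0.2594, 0.1507]
eef_rot: [-0.7, 0.714, -0.0, -0.001]
force: [0.5, 1.3, 0.4]
width: 0.0383
gripper_force: 0.0
```

servo_tool:
  commands:
    - {"dx": 0, "dy": 0, "dz": 0, "ax": 0, "ay": 0, "az": 0, "jaw": 0.0}
    - {"dx": 0, "dy": 0, "dz": 0, "ax": 0, "ay": 0, "az": 0, "jaw": 0.0}

```text
clock: 38.15
position: [0.4371, 0.2597, 0.1495]
eef_rot: [-0.7, 0.714, 0.0, -0.001]
force: [-0.1, 0.2, 0.8]
width: 0.0429
gripper_force: 0.0
```

Run:
```python
from h import *
print(tool()[0],tool()[2],env.get_state()['joints'])
g=t2w(B,(-.011,.001)); print(g)
plan([(*g,.15,270+np.degrees(B[1]))])
```

```text
[0.43707477 0.25969334 0.14954249] -91.12962533370492 [ 8.44147777e-01  2.15543471e-01 -1.54892112e-01 -7.70091356e-04
 -1.20163728e+00 -8.63585473e-01]
[ 0.46736053 -0.27653932]
{'dx': 1.0, 'dy': -0.076, 'az': -0.028} rows 3
{'dx': 1.0, 'dy': -0.054, 'dz': -0.001, 'ax': 0.001, 'az': -0.028} rows 3
{'dx': 1.0, 'dy': -0.032, 'az': -0.027} rows 3
{'dx': 0.576, 'dy': -0.007, 'dz': -0.001, 'ax': 0.001, 'ay': -0.001, 'az': -0.016} rows 2
   -> [ 0.4674 -0.2766  0.1501]
```

servo_tool:
  commands:
    - {"dx": 0.4, "dy": -0.08, "dz": 0, "ax": 0, "ay": 0, "az": -0.03, "jaw": 0.0}
    - {"dx": 1.0, "dy": -0.08, "dz": 0, "ax": 0, "ay": 0, "az": -0.03, "jaw": 0.0}
    - {"dx": 1.0, "dy": -0.08, "dz": 0, "ax": 0, "ay": 0, "az": -0.03, "jaw": 0.0}
    - {"dx": 1.0, "dy": -0.08, "dz": 0, "ax": 0, "ay": 0, "az": -0.03, "jaw": 0.0}

```text
clock: 38.65
position: [0.4457, 0.1078, 0.149]
eef_rot: [0.708, -0.707, -0.0, 0.001]
force: [0.3, -0.0, -0.2]
width: 0.0429
gripper_force: 0.0
```

servo_tool:
  commands:
    - {"dx": 1.0, "dy": -0.055, "dz": 0, "ax": 0, "ay": 0, "az": -0.03, "jaw": 0.0}
    - {"dx": 1.0, "dy": -0.055, "dz": 0, "ax": 0, "ay": 0, "az": -0.03, "jaw": 0.0}
    - {"dx": 1.0, "dy": -0.055, "dz": 0, "ax": 0, "ay": 0, "az": -0.03, "jaw": 0.0}
    - {"dx": 1.0, "dy": -0.055, "dz": 0, "ax": 0, "ay": 0, "az": -0.03, "jaw": 0.0}

```text
clock: 39.15
position: [0.4552, -0.041, 0.1492]
eef_rot: [0.716, -0.698, -0.001, 0.001]
force: [-0.4, 0.1, 0.2]
width: 0.0429
gripper_force: 0.0
```

servo_tool:
  commands:
    - {"dx": 1.0, "dy": -0.03, "dz": 0, "ax": 0, "ay": 0, "az": -0.03, "jaw": 0.0}
    - {"dx": 1.0, "dy": -0.03, "dz": 0, "ax": 0, "ay": 0, "az": -0.03, "jaw": 0.0}
    - {"dx": 1.0, "dy": -0.03, "dz": 0, "ax": 0, "ay": 0, "az": -0.03, "jaw": 0.0}
    - {"dx": 1.0, "dy": -0.03, "dz": 0, "ax": 0, "ay": 0, "az": -0.03, "jaw": 0.0}

```text
clock: 39.65
position: [0.4643, -0.1902, 0.1492]
eef_rot: [0.724, -0.689, -0.001, 0.001]
force: [0.1, 1.0, -0.7]
width: 0.0428
gripper_force: 0.0
```

servo_tool:
  commands:
    - {"dx": 0.57, "dy": 0, "dz": 0, "ax": 0, "ay": 0, "az": -0.01, "jaw": 0.0}
    - {"dx": 0.57, "dy": 0, "dz": 0, "ax": 0, "ay": 0, "az": -0.01, "jaw": 0.0}
    - {"dx": 0.57, "dy": 0, "dz": 0, "ax": 0, "ay": 0, "az": -0.01, "jaw": 0.0}
    - {"dx": 0.57, "dy": 0, "dz": 0, "ax": 0, "ay": 0, "az": -0.01, "jaw": 0.0}

```text
clock: 40.15
position: [0.4689, -0.2738, 0.1499]
eef_rot: [0.728, -0.685, -0.0, -0.0]
force: [-0.8, -0.1, -0.0]
width: 0.0427
gripper_force: 0.0
```

Run:
```python
from h import *
print(tool()[0],tool()[2])
g=t2w(B,(-.011,.001)); print(g)
plan([(*g,.061,270+np.degrees(B[1]))])
im=imaging.snapshot('side'); cv2.imwrite('pics/s1.png',im)
```

```text
[ 0.46893218 -0.27377569  0.14991264] -86.54196364847762
[ 0.46736053 -0.27653932]
{'dx': 0.018, 'dy': 0.011, 'dz': 0.593, 'ax': 0.001, 'ay': 0.001, 'az': 0.003} rows 2
   -> [ 0.4674 -0.2765  0.061 ]
```

View pics/s1.png

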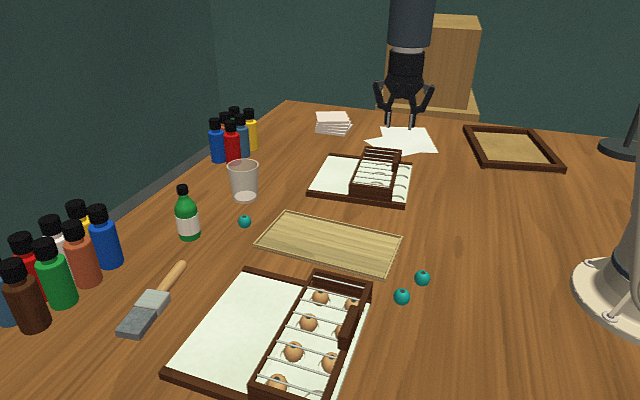

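The side view shows cover A shut over the beads (about (320,297)–(277,382)), dish empty, bystanders in place. Now shut cover B; shut position is ≈32 mm toward −x.

servo_tool:
  commands:
    - {"dx": 0.018, "dy": 0.01, "dz": 0.35, "ax": 0, "ay": 0, "az": 0, "jaw": 0.0}
    - {"dx": 0.018, "dy": 0.01, "dz": 0.5, "ax": 0, "ay": 0, "az": 0, "jaw": 0.0}
    - {"dx": 0.018, "dy": 0.01, "dz": 0.59, "ax": 0, "ay": 0, "az": 0, "jaw": 0.0}
    - {"dx": 0.018, "dy": 0.01, "dz": 0.59, "ax": 0, "ay": 0, "az": 0, "jaw": 0.0}
    - {"dx": 0.018, "dy": 0.01, "dz": 0.59, "ax": 0, "ay": 0, "az": 0, "jaw": 0.9}

```text
clock: 40.83
position: [0.4683, -0.2783, 0.063]
eef_rot: [0.728, -0.686, 0.001, -0.0]
force: [0.4, 0.0, 0.2]
width: 0.0254
gripper_force: 0.0
```

servo_tool:
  commands:
    - {"dx": 0, "dy": 0, "dz": 0, "ax": 0, "ay": 0, "az": 0, "jaw": 0.9}
    - {"dx": 0, "dy": 0, "dz": 0, "ax": 0, "ay": 0, "az": 0, "jaw": 0.9}
    - {"dx": 0, "dy": 0, "dz": 0, "ax": 0, "ay": 0, "az": 0, "jaw": 0.9}

```text
clock: 41.2
position: [0.4682, -0.2784, 0.0631]
eef_rot: [0.728, -0.686, 0.001, -0.001]
force: [0.2, 2.1, 6.1]
width: 0.014
gripper_force: 23.5
```

servo_tool:
  commands:
    - {"dx": 0, "dy": 0.06, "dz": 0, "ax": 0, "ay": 0, "az": 0, "jaw": 0.9}
    - {"dx": 0, "dy": 0.12, "dz": 0, "ax": 0, "ay": 0, "az": 0, "jaw": 0.9}
    - {"dx": 0, "dy": 0.17, "dz": 0, "ax": 0, "ay": 0, "az": 0, "jaw": 0.9}
    - {"dx": 0, "dy": 0.17, "dz": 0, "ax": 0, "ay": 0, "az": 0, "jaw": 0.9}

```text
clock: 41.7
position: [0.4422, -0.2801, 0.0631]
eef_rot: [0.728, -0.686, 0.001, -0.0]
force: [-0.0, 2.8, 6.8]
width: 0.013
gripper_force: 23.7
```

servo_tool:
  commands:
    - {"dx": 0, "dy": 0.015, "dz": 0, "ax": 0, "ay": 0, "az": 0, "jaw": 0.9}
    - {"dx": 0, "dy": 0.03, "dz": 0, "ax": 0, "ay": 0, "az": 0, "jaw": 0.9}
    - {"dx": 0, "dy": 0.03, "dz": 0, "ax": 0, "ay": 0, "az": 0, "jaw": 0.9}

```text
clock: 42.08
position: [0.4385, -0.2803, 0.0631]
eef_rot: [0.728, -0.686, 0.002, -0.001]
force: [1.4, 1.7, 5.6]
width: 0.0133
gripper_force: 23.5
```

servo_tool:
  commands:
    - {"dx": 0, "dy": 0.01, "dz": 0, "ax": 0, "ay": 0, "az": 0, "jaw": 0.9}
    - {"dx": 0, "dy": 0.02, "dz": 0, "ax": 0, "ay": 0, "az": 0, "jaw": 0.9}
    - {"dx": 0, "dy": 0.02, "dz": 0, "ax": 0, "ay": 0, "az": 0, "jaw": 0.9}

```text
clock: 42.45
position: [0.4372, -0.2804, 0.0631]
eef_rot: [0.728, -0.686, 0.003, -0.002]
force: [6.0, 2.5, 2.1]
width: 0.0127
gripper_force: 23.1
```

servo_tool:
  commands:
    - {"dx": 0, "dy": 0.01, "dz": 0, "ax": 0, "ay": 0, "az": 0, "jaw": 0.9}
    - {"dx": 0, "dy": 0.02, "dz": 0, "ax": 0, "ay": 0, "az": 0, "jaw": 0.9}
    - {"dx": 0, "dy": 0.02, "dz": 0, "ax": 0, "ay": 0, "az": 0, "jaw": 0.9}

```text
clock: 42.82
position: [0.4371, -0.2804, 0.0632]
eef_rot: [0.728, -0.686, 0.005, -0.004]
force: [14.3, 2.7, -3.6]
width: 0.0131
gripper_force: 22.4
```

Stop reached (14 N, no further travel). Release and rise.

servo_tool:
  commands:
    - {"dx": 0, "dy": -0.03, "dz": 0, "ax": 0, "ay": 0, "az": 0, "jaw": 0.9}
    - {"dx": 0, "dy": -0.03, "dz": 0, "ax": 0, "ay": 0, "az": 0, "jaw": 0.1}
    - {"dx": 0, "dy": -0.03, "dz": 0, "ax": 0, "ay": 0, "az": 0, "jaw": 0.1}
    - {"dx": 0, "dy": -0.03, "dz": -0.4, "ax": 0, "ay": 0, "az": 0, "jaw": 0.1}
    - {"dx": 0, "dy": -0.03, "dz": -0.9, "ax": 0, "ay": 0, "az": 0, "jaw": 0.1}

```text
clock: 43.45
position: [0.4345, -0.2799, 0.1848]
eef_rot: [0.727, -0.686, -0.002, 0.001]
force: [1.4, -1.2, 0.7]
width: 0.0387
gripper_force: 0.0
```

servo_tool:
  commands:
    - {"dx": 0.5, "dy": 0.6, "dz": -0.2, "ax": 0, "ay": 0, "az": 0, "jaw": 0.1}
    - {"dx": 0.9, "dy": 0.9, "dz": -0.2, "ax": 0, "ay": 0, "az": 0, "jaw": 0.1}
    - {"dx": 0.9, "dy": 0.9, "dz": -0.2, "ax": 0, "ay": 0, "az": 0, "jaw": 0.1}
    - {"dx": 0.9, "dy": 0.9, "dz": -0.2, "ax": 0, "ay": 0, "az": 0, "jaw": 0.1}
    - {"dx": 0.9, "dy": 0.9, "dz": -0.2, "ax": 0, "ay": 0, "az": 0, "jaw": 0.1}

```text
clock: 44.08
position: [0.3084, -0.4227, 0.2137]
eef_rot: [0.727, -0.687, -0.001, -0.0]
force: [0.4, 0.4, -0.8]
width: 0.0383
gripper_force: 0.0
```

Run:
```python
from h import *
im=imaging.snapshot('top'); cv2.imwrite('pics/t4.png',im)
cv2.imwrite('pics/t4c.png',cv2.resize(im[80:320,105:500],None,fx=2,fy=2,interpolation=cv2.INTER_CUBIC))
```

```text
(no output)
```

View pics/t4c.png

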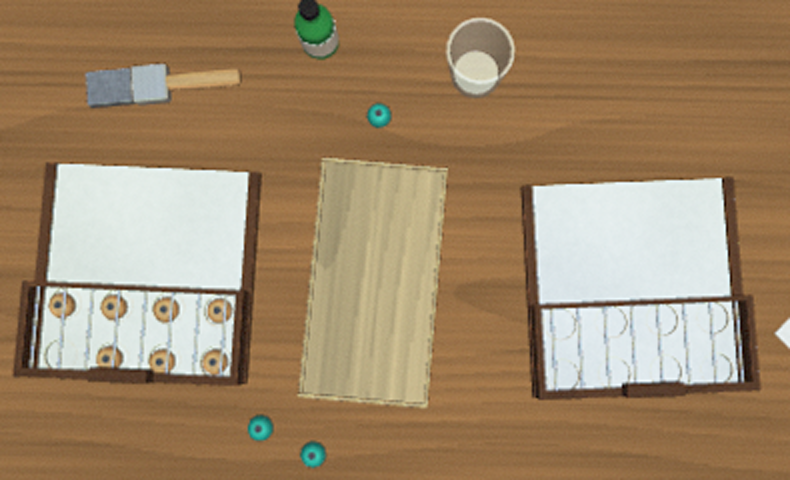

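Tray A holds seven beads under its shut cover (only well 3 at (57,355) is empty). Tray B is empty and shut, the dish is empty, and the bottle, cup, brush and turquoise beads are where they were.

```bash
python3 -c "
from workcell import env
print(env.close_job())"
```

```text
the job is handed in; nothing more can be done
None
```

All six loose beads are in tray_a, the begun tray, one to a well. Tray_b is empty, both covers are shut against their stops, the bystanders were left alone, and the job was handed in at about 44 s.

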